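# Lock the lamp clamp, hold the cell in the beam

## Robot

A 6-joint arm with a two-finger parallel gripper is mounted at the origin on the work surface. World frame = base frame: x ahead of the robot, y to its left, z up, the work surface at z = 0. Lengths are in mm, angles in degrees, forces in N, time in s.
With the tool pointing down it reaches from about 350 to 850 mm from the base axis. Payload 8.1 kg.
Tool frame: the origin (TCP) lies on the mounting face of the last link; the fingertips stand 173 mm ahead of it and the grasp point (between the pads) lies 155 mm ahead of it; z points along the fingers, y is the direction in which the jaws open and shut (so a half turn about z gives the same grasp; the last joint's range is limited). The gripper opens to 85 mm and grips with 20 to 120 N. Pads are 22 mm wide; open, the fingers measure 114 mm over their backs; the gripper's body (76 mm by 85 mm) begins 54 mm behind the grasp point. The pads swing forward as they close: fully open they stand 13 mm farther back than shut.
Start: joints at [72.284, 7.471, 85.268, -0, 87.261, -4.893], TCP at [133.14, 585.048, 404.692] pointing down, gripper open.
Joint ranges: [-169.43, 169.43], [-51.17, 129.36], [1.28, 143.12], [-76.62, 256.62], [0, 156.53], [-152.29, 152.29]. Speed limits (degrees/s): [136.94, 136.94, 159.86, 180, 180, 180].

## Interface

Orientations are given as [roll, pitch, yaw] about the fixed x, y, z axes, in that order (R = Rz(yaw) Ry(pitch) Rx(roll)).
In Python, from bench import * gives the robot as it stands.
- The arm moves only by the shell command python3 -m jog 'ROWS' [FORCE]. ROWS is JSON, a list of rows, each an object of numbers: "tx", "ty", "tz": the shift along the tool's x, y, z as a fraction of full scale; "ax", "ay", "az": the turn, a rotation vector about the tool's x, y, z as a fraction of full scale; "hand": the opening, from 0 (shut) to 1 (fully open). A call has 1 to 5 rows; each row is the pose to reach, as a shift and turn from the pose commanded when the call began, along the tool's axes at that moment; what a row does not reach only later rows make up. Full scale, the value 1, is 150 mm for a shift and 45 degrees for a turn. A row lasts 1/12 s, in which the tool goes at most 41.7 mm and 7.16 degrees, less where a joint would pass 70% of its speed; a pose out of reach is approached as far as the arm can. A call with a number of a shift or a turn outside -1 to 1 is refused whole. A call with a gripper value outside its range is refused whole. The fingers move at their own pace and stop on an object; FORCE is the grip in N (left out, the last holds). Time passes only in rows, so rows that repeat a pose let the fingers close. It gives the time, the measured TCP pose, the force and the opening at its end, in the units of the state.
- sense(): the state, without advancing time (a new reading comes with each control period).
- snapshot(name): name is "side" or "top" or "wrist"; returns a dict with "pixels" (420x560x3 uint8, red, green, blue), "z_map" (420x560 float32, mm along the optical axis (not along the pixel's ray), 0 where there is no reading), "intrinsics" (3x3 intrinsics, pixels), "R" (3x3) and "t" (3): a world point X has camera coordinates R X + t. Camera axes: x right, y down, z forward; pixel columns grow to the right and rows downward; lengths in mm; the calibration is good to about 2 mm. The wrist camera is an equidistant fisheye: a pixel r from the principal point sees the ray r / f radians off the axis. A picture is of the moment at which its call begins.
- hand_in(): hands the job in, once; it reports no verdict.
The state is a dict: "time": time; "joint_pos": joint angles; "qd": joint speeds; "joint_efforts": joint torques, N m; "tool_pos": TCP position; "tcp_rot": TCP orientation; "ft_force": force on the tool from outside, world axes, zero at the start; "wrist_torque": the same for the moment, N m; "finger_gap": finger opening in mm.
Only numpy, scipy, OpenCV 4.12 (cv2) and the standard library are available. Lean on these libraries where they do the work, as an engineer would, in place of code of your own. Each camera call takes 0.05 s, during which the arm holds its last target.

## Task

The pen lamp's clamp is still unlocked: push its captive wing knob right down against the spring and, keeping it down, turn it clockwise to the stop so that it stays locked, then let go; do not force it round while it is up. Then take the stoppered glass cell out of the rack, touching its glass with the fingers only on the two frosted faces, and hold it upright in the light path about midway between lamp and meter, its middle on the beam and its clear faces square to lamp and meter. Finish while still holding it there, still and touching nothing else; leave the empty cells and everything else standing where they are.

Things in the scene. Friction and masses are not known exactly. Their poses are not given: they have to be found in the camera images.
- beam_mid (a point): point on the beam's axis half-way between lamp and meter, 120 mm above the table. Its y axis runs along the beam towards the lamp, z up. In the gap, open from above and the sides (y from -54 to +54 mm), there is only the flat rail, 60 mm wide, top 14 mm above the table. Fixed, but it stands elsewhere each time, turned by up to 0.3 rad.
- lamp_nose (a point): tip of the white pen lamp, y = +54 mm in the frame of beam_mid (same axes), 120 mm up. The pen is 26 mm thick, lies level along +y to y = +268 mm, top 133 mm above the table. Its clamp is an aluminium block, in that frame x from -60 to +41 mm, y from +94 to +136 mm, flat top 141.5 mm above the table; the knob stands on it at x = -42, y = +115 mm.
- meter_window (a point): window of the light meter that faces the lamp, y = -55 mm in the frame of beam_mid (same axes), 120 mm up. The meter's black head is 60 mm wide and reaches from here to y = -100 mm, top 148 mm above the table.
- knob_grip (a point): centre of the black wing of the clamp's captive quarter-turn knob, on its vertical axis, 170 mm above the table when up. The wing is 11 mm thick (x), 40 mm long (y), 22 mm tall (z), all centred here; below it 17 mm of thin stem and spring down to the clamp's flat top. Nothing near it is higher than that top. At the start it lies parallel to the beam; the frame turns and sinks with it.
- clamp_knob (a joint): turn of the wing knob, rad: 0 at the start, grows clockwise seen from above, stop at 1.5. While up, a cross-bar in a slot lets it turn only about 0.2; pressed down 6 mm or more it turns easily; never force it while up. Turned past 1.1, to the stop at best, and let go, it is locked.
- clamp_plunger (a joint): how far the knob is pressed down, m: 0 up, 0.0085 at the lower stop. A spring pushes it up with about 2 N (up) to 5 N (fully down). Turned and let go, the cross-bar catches and the knob stays about 0.005 down; not turned, it springs back to 0.
- cell_mid (a point): centre of the stoppered cell's glass, 12.5 mm (x) by 22.5 (y) by 45 tall (z), 30 g, with a straw-coloured block cast inside. The broad faces (+x, -x, 12.5 mm apart) are frosted white: grip these. The narrow faces (+y, -y) are clear: light passes them along y. White stopper, narrower than the glass, up to 33.5 mm above this point. It stands loosely in a rack pocket, lowest 10 mm hidden.
- rack: grey cell rack, fixed, 44 mm (x) by 155 (y), origin under its centre, top face 16 mm above the table (12.5 mm below cell_mid: keep fingertips above it). Pockets at y = -45, 0, +45 mm, 16 x 26 mm, 10 mm deep: one holds the stoppered cell, two hold empty cells; which is which varies. All frosted faces look to rack +x and -x.
- spare_a: an empty cell without stopper, same glass 12.5 x 22.5 x 45 mm, in the rack; leave alone. Origin under its centre, 6 mm above the table.
- spare_b: the other empty cell without stopper, like spare_a; leave alone.
- tub: bystander: round white tub with lid, 97 mm diameter, 60 mm tall, origin under its centre.
- pump_bottle: bystander: slim bottle with clear cap, 42 mm diameter, 132 mm tall, origin under its centre.
- marker: bystander: dark marker pen, lying, 140 mm long along its x, 18 mm thick, origin near its middle on the table.
- tweezers: bystander: steel tweezers, lying, 125 mm long, 10 mm tall, origin near the middle on the table.

How it is judged:
By the outcome, as a careful person would: the job done as asked, in the order asked, and still so for the second after the job is handed in, while the arm keeps its last pose, push and grip.
It also fails if it takes over 58 s, if anything falls off the work surface, if the arm or the gripper's body presses on something with over 40 N, if the wrist force passes 120 N, or if a joint passes its speed limit or range.

## Working session

There is one attempt and no reset: what is moved stays moved. The work goes in short steps, Python scripts to look and compute and a shell command to move; the robot and the scene stay as the last step left them, time stands still between calls to the robot, and variables do not carry over. Pictures are saved under pics/ and viewed, and the job is handed in when it is done.

```bash
ls; mkdir -p pics; python3 - <<'E'
from bench import *
import cv2,numpy as np,pickle
s=sense();print(s)
for n in ["side","top","wrist"]:
    d=snapshot(n);pickle.dump(d,open(f'{n}0.pkl','wb'))
    cv2.imwrite(f'pics/{n}0.png',d['pixels'][:,:,::-1])
    print(n,d['intrinsics'],d['R'],d['t'])
E
```

```text
pics
{'time': 0.0, 'joint_pos': array([ 7.22820284e+01,  7.51447176e+00,  8.53306596e+01, -3.87611079e-04,
        8.72602043e+01, -4.89238000e+00]), 'qd': array([-0.06009135, -0.00142331, -0.05632802, -0.02259651, -0.04911102,
        0.07275537]), 'joint_efforts': array([-2.03093667e-03, -5.69411051e+01, -5.00543082e+01, -4.29740203e-04,
        1.49081298e-02,  1.45456954e-05]), 'tool_pos': array([133.09187632, 584.81393243, 403.6375307 ]), 'tcp_rot': array([-1.79895015e+02, -8.59776271e-03,  1.67174419e+02]), 'ft_force': array([ 0.59085342,  0.32916483, -0.48215172]), 'wrist_torque': array([ 0.03352883,  0.00216589, -0.06038939]), 'finger_gap': 85.20507920443133}
side [[532.24517459   0.         278.68425111]
 [  0.         532.24517459 205.37250629]
 [  0.           0.           1.        ]] [[ 0.70887151 -0.70523713 -0.01190696]
 [-0.47388638 -0.46368918 -0.74861475]
 [ 0.52242978  0.53631421 -0.66289832]] [-417.57739734  320.02729836  952.97386275]
top [[442.4868508    0.         285.49983568]
 [  0.         442.4868508  211.87777214]
 [  0.           0.           1.        ]] [[-0.02264567 -0.99910773  0.03565003]
 [-0.99335482  0.01846175 -0.11360181]
 [ 0.11284228 -0.03798572 -0.99288655]] [-74.02747053 562.16701225 980.7853713 ]
wrist [[325.1922621    0.         276.32699957]
 [  0.         325.1922621  213.15052603]
 [  0.           0.           1.        ]] [[ 0.22185303  0.97507173 -0.00404464]
 [ 0.92882957 -0.2100658   0.30520156]
 [ 0.29674377 -0.07146667 -0.95227919]] [-598.83779361  -40.45451221  381.45210516]
```

View pics/side0.png

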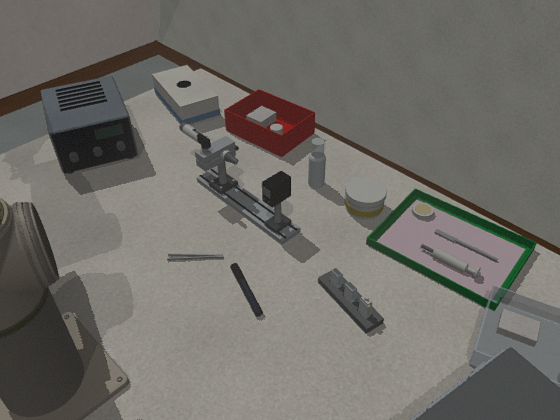

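View pics/top0.png

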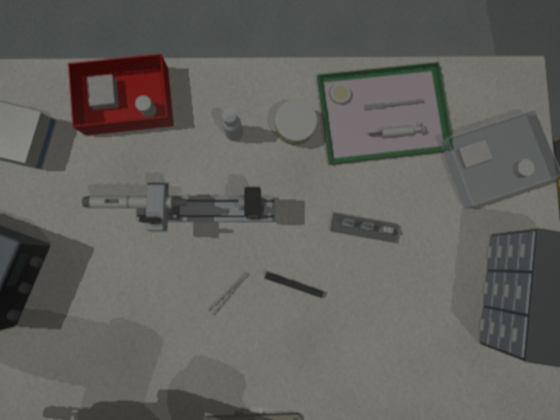

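View pics/wrist0.png

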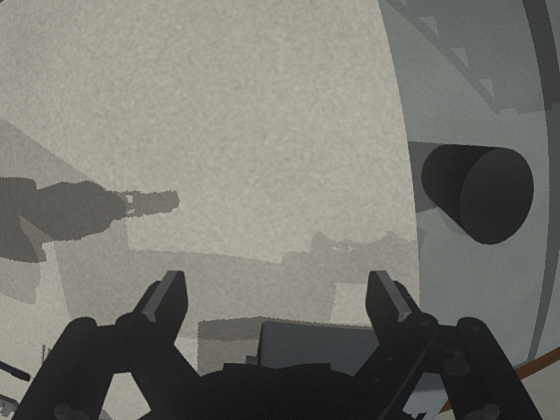

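The side and top views show the lamp, clamp and meter (top: about 85–275, 200), the rack (top: about 366, 227), the tub, the bottle and the pens. The wrist view only has the table edge. Next I'll zoom in and measure with depth.

```bash
cat > h.py <<'E'
import numpy as np,cv2,pickle
def world(d,us,vs):
    K=d['intrinsics'];z=d['z_map'][vs,us]
    c=np.stack([(us-K[0,2])/K[0,0]*z,(vs-K[1,2])/K[1,1]*z,z],-1)
    return (c-d['t'])@d['R']
def grid(d):
    v,u=np.mgrid[0:420,0:560]; return world(d,u,v)
def zoom(d,x0,y0,x1,y1,k,name,g=0.6):
    im=d['pixels'][y0:y1,x0:x1,::-1]
    im=(255*(im/255.)**g).astype(np.uint8)
    cv2.imwrite(name,cv2.resize(im,None,fx=k,fy=k,interpolation=cv2.INTER_CUBIC))
def proj(d,X):
    c=np.asarray(X)@d['R'].T+d['t'];K=d['intrinsics']
    return np.stack([K[0,0]*c[...,0]/c[...,2]+K[0,2],K[1,1]*c[...,1]/c[...,2]+K[1,2]],-1)
E
python3 - <<'E'
from h import *
t=pickle.load(open('top0.pkl','rb'));s=pickle.load(open('side0.pkl','rb'))
zoom(t,70,160,290,260,3.6,'pics/tz1.png');zoom(t,310,190,430,260,6,'pics/tz2.png')
zoom(s,170,110,310,250,4,'pics/sz1.png');zoom(s,310,250,400,340,6,'pics/sz2.png')
for n,d in(('top',t),('side',s)):
    P=grid(d)
    def rep(nm,m):
        p=P[m&(d['z_map']>0)]
        if len(p)<5: print(n,nm,len(p));return
        (c,sz,a)=cv2.minAreaRect(p[:,:2].astype(np.float32)); print(n,nm,len(p),p.mean(0).round(1),np.round(c,1),np.round(sz,1),round(a,1),p[:,2].min().round(),p[:,2].max().round())
    z=P[...,2]
    roi=(P[...,0]>300)&(P[...,0]<700)&(P[...,1]>0)&(P[...,1]<500)
    for nm,a,b in(('z>150',150,200),('133-146',134,147),('100-133',100,134),('table',-5,4)):
        rep(nm,roi&(z>a)&(z<b)) 
    m=(P[...,0]>350)&(P[...,0]<620)&(P[...,1]<-30)&(P[...,1]>-290)
    for nm,a,b in(('rack10-22',9,22),('z>25',25,80),('z>55',55,80)): rep(nm,m&(z>a)&(z<b))
E
```

```text
top z>150 156 [534.9 183.4 176.6] [535.1 184.4] [39.4 12.1] 89.8 154.0 183.0
top 133-146 1370 [533.1 290.8 138.3] [539.1 251.8] [125.6 518.7] 15.8 134.0 147.0
top 100-133 1944 [528.8 316.2 123.9] [531.5 270.5] [152.5 536.9] 19.0 100.0 134.0
top table 31963 [484.8 258.3  -0.6] [500. 250.] [499.9 400. ] 90.0 -5.0 4.0
top rack10-22 1343 [ 494.8 -154.7   14.9] [ 474.9 -141.5] [274.6 203.7] 75.7 9.0 22.0
top z>25 139 [ 535.6 -214.3   39.1] [ 541.3 -152.2] [259.5  43.6] 74.3 25.0 54.0
top z>55 0
side z>150 152 [532.  178.6 171.9] [542.9 102. ] [ 25.2 209.9] 8.8 150.0 184.0
side 133-146 812 [517.9 315.3 139.4] [527.7 264.5] [140.  535.3] 18.2 134.0 147.0
side 100-133 1359 [501.7 328.7 120.1] [525.8 275.5] [152.9 530.4] 19.5 100.0 134.0
side table 15348 [453.4 231.6   1.1] [500. 250.] [500. 400.] 90.0 -5.0 4.0
side rack10-22 1330 [ 486.4 -154.3   16.1] [ 472.9 -140.6] [276.2 204.4] 75.5 9.0 22.0
side z>25 348 [ 529.  -228.6   40.1] [ 537.7 -151.8] [259.8  44.9] 75.0 25.0 55.0
side z>55 2
```

View pics/tz1.png

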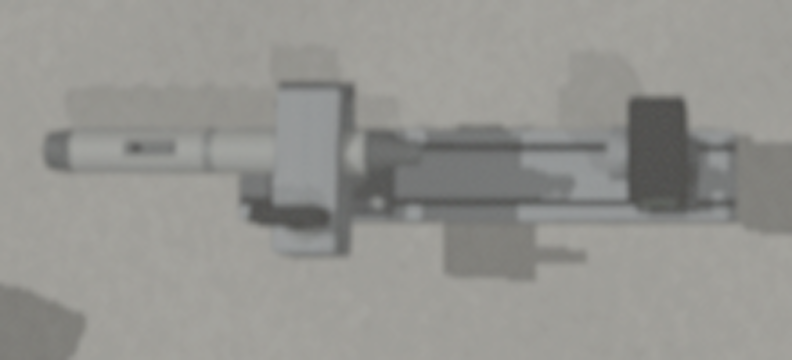

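View pics/tz2.png

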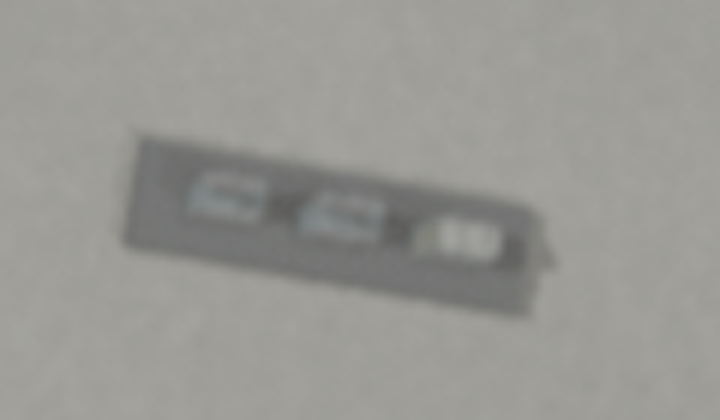

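View pics/sz1.png

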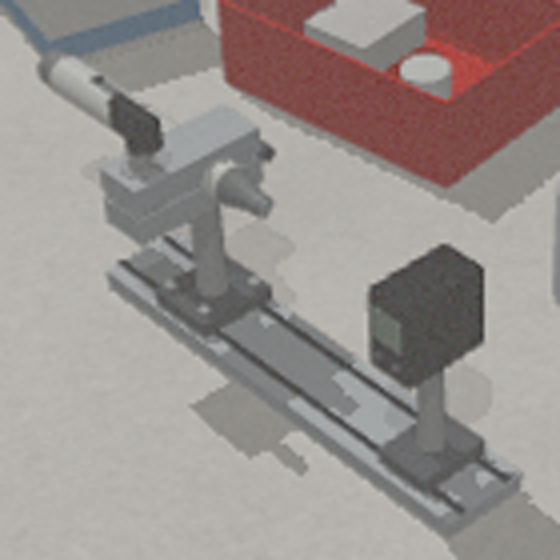

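View pics/sz2.png

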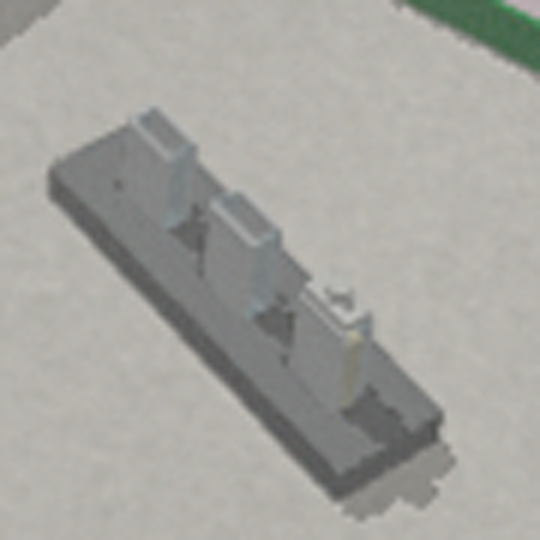

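The stoppered cell stands in the pocket nearest world −y (top px about 388, 229). The wing (top px about 150, 219) is parallel to the beam. Now precise positions.

```bash
cat > m.py <<'E'
from h import *
def rect(p):
    (c,sz,a)=cv2.minAreaRect(p[:,:2].astype(np.float32)); return np.round(c,1),np.round(sz,1),round(a,1)
for n in('top','side'):
    d=pickle.load(open(n+'0.pkl','rb'));P=grid(d);z=P[...,2];ok=d['z_map']>0
    g=d['pixels'].astype(int).sum(-1)/3
    def box(x0,x1,y0,y1,z0,z1): return ok&(P[...,0]>x0)&(P[...,0]<x1)&(P[...,1]>y0)&(P[...,1]<y1)&(z>z0)&(z<z1)
    def rep(nm,m,dark=None):
        if dark: m=m&(g<dark)
        p=P[m]; print(n,nm,len(p),p.mean(0).round(1),np.median(p,0).round(1),*rect(p))
    rep('wing',box(420,640,150,500,160,200)) if 0 else None
    lab,st=None,None
    m=box(400,700,20,520,155,200);k,L,s,c=cv2.connectedComponentsWithStats(m.astype(np.uint8))
    for i in range(1,k):
        if s[i,4]>15: rep('hi',L==i)
    m=box(400,700,20,520,137,153);k,L,s,c=cv2.connectedComponentsWithStats(m.astype(np.uint8))
    for i in range(1,k):
        if s[i,4]>15: rep('mid',L==i)
    m=box(350,650,20,600,112,136);k,L,s,c=cv2.connectedComponentsWithStats(m.astype(np.uint8))
    for i in range(1,k):
        if s[i,4]>15: rep('pen',L==i)
    m=box(400,640,-320,-20,11,21);k,L,s,c=cv2.connectedComponentsWithStats(m.astype(np.uint8))
    for i in range(1,k):
        if s[i,4]>100: rep('rack',L==i)
    m=box(400,560,-320,-20,30,90);k,L,s,c=cv2.connectedComponentsWithStats(m.astype(np.uint8))
    for i in range(1,k):
        if s[i,4]>3: rep('cell',L==i)
E
python3 m.py
```

```text
top hi 155 [534.9 183.4 176.8] [534.7 183.  179. ] [535.1 184.4] [39.4 12.1] 89.8
top mid 658 [568.3 183.7 139.7] [569.8 183.4 139.6] [564.7 184.3] [37.1 92.7] 88.3
top mid 220 [475.3 478.5 138.3] [476.9 479.7 138.1] [472.8 475.3] [81.4 25.3] 3.0
top mid 21 [495.6 460.9 138.1] [496.2 460.6 138.2] [496.3 460.9] [12.5 10.4] 53.1
top pen 365 [576.5 157.4 126.1] [576.3 161.2 126.6] [577.6 157.3] [106.2  64.8] 18.9
top pen 803 [578.5 269.  129.5] [578.  268.5 130.3] [579.5 269.1] [132.6  25.9] 89.2
top pen 606 [456.9 471.8 126.3] [458.7 471.4 127.6] [451.6 474.9] [145.7  52.4] 3.1
top rack 261 [571.8 -47.   13.7] [572.4 -47.7  13.5] [572.9 -41.1] [37.3 56.8] 88.8
top rack 800 [ 526.4 -255.2   15.6] [ 526.1 -254.2   15.6] [ 526.6 -259. ] [131.5  44.3] 78.4
top rack 167 [410.3 -64.1  16. ] [410.3 -61.2  15.9] [406.8 -71.5] [75.7 15.9] 70.6
top cell 50 [ 533.2 -225.9   44.1] [ 533.6 -225.4   45.4] [ 533.2 -226.1] [22.1 12.7] 78.7
top cell 47 [ 524.  -270.3   44.8] [ 524.2 -271.1   45.9] [ 524.1 -270.1] [22.7 13.2] 76.8
top cell 63 [ 515.  -309.9   52. ] [ 514.7 -309.9   54. ] [ 515.6 -312. ]
[... 372 characters left out ...]
73.5 290.  129.5] [571.5 293.  131.3] [575.6 274.8] [125.9  24. ] 88.6
side pen 439 [558.  164.1 125.2] [564.2 168.5 126. ] [559.1 160.1] [ 59.7 108.2] 72.0
side rack 279 [567.2 -43.9  15.2] [567.4 -43.7  15.1] [570.1 -42.7] [37.4 64.8] 82.0
side rack 121 [409.  -58.   17.3] [408.7 -56.2  17.8] [406.7 -62.9] [68.6 16.9] 70.6
side rack 721 [ 515.4 -255.5   16.6] [ 513.9 -254.9   16.8] [ 523.8 -258.2] [134.9  46.5] 78.0
side cell 134 [ 529.6 -225.9   43.6] [ 527.7 -226.2   43.9] [ 530.3 -225.4] [25.2 15.6] 80.2
side cell 145 [ 520.9 -269.8   43.1] [ 519.2 -270.3   43.8] [ 521.8 -269. ] [25.1 14.9] 75.0
side cell 117 [ 510.  -310.9   49.9] [ 509.  -311.6   52.3] [ 512.7 -311.2] [19.6 13.8] 75.3
```

```bash
cat > m2.py <<'E'
from h import *
from m import rect
for n in('top','side'):
    d=pickle.load(open(n+'0.pkl','rb'));P=grid(d);z=P[...,2];ok=d['z_map']>0
    def box(x0,x1,y0,y1,z0,z1): return ok&(P[...,0]>x0)&(P[...,0]<x1)&(P[...,1]>y0)&(P[...,1]<y1)&(z>z0)&(z<z1)
    def rep(nm,m):
        k,L,s,c=cv2.connectedComponentsWithStats(m.astype(np.uint8));i=1+np.argmax(s[1:,4]);p=P[L==i]; print(n,nm,len(p),p.mean(0).round(1),np.median(p,0).round(1),*rect(p))
    rep('meter',box(500,640,-70,80,142,155))
    rep('rack',box(450,600,-360,-160,11,21))
    rep('rail',box(500,640,-70,300,9,19))
    # pen ridge: per y-bin, mid of x extent
    m=box(555,605,205,325,118,140);Q=[]
    for y in range(210,320,6):
        q=P[m&(abs(P[...,1]-y)<3)]
        if len(q)>8: Q.append((y,(q[:,0].min()+q[:,0].max())/2,q[:,2].max()))
    Q=np.array(Q); f=np.polyfit(Q[:,0],Q[:,1],1);print('pen x=',f,'yaw',-np.degrees(np.arctan(f[0])), 'x@70',np.polyval(f,70),Q[:,2].mean())
    p=P[box(555,605,205,400,100,140)];print('pen y max',p[:,1].max())
    p=P[box(300,600,250,800,0,400)];print('max obst left',p[p[:,2].argsort()[-3:]].round())
    p=P[box(300,700,-400,250,0,400)];print('max obst mid',p[p[:,2].argsort()[-3:]].round())
E
python3 m2.py | grep -v -e 'mid [0-9]' -e 'pen [0-9]' | tail -16
```

```text
[486. 474. 142.]
 [434. 481. 142.]]
max obst mid [[531. 186. 182.]
 [537. 180. 182.]
 [535. 191. 183.]]
side meter 319 [568.6 -14.6 148. ] [567.9 -15.5 148.3] [569.4 -12.1] [36.4 61.8] 88.3
side rack 1001 [ 513.8 -277.3   16.5] [ 513.1 -281.    16.7] [ 522.1 -268.9] [156.3  48.1] 78.7
side rail 1630 [568.8  84.4  14.9] [567.6  81.5  15. ] [574.2 101. ] [324.8  65.2] 88.0
pen x= [3.25888825e-02 5.66607468e+02] yaw -1.8665448368741306 x@70 568.8886901240533 136.0552767919719
pen y max 337.8420383054173
max obst left [[414. 586. 145.]
 [522. 650. 145.]
 [552. 667. 145.]]
max obst mid [[533. 184. 184.]
 [534. 171. 184.]
 [535. 187. 184.]]
```

```bash
python3 m2.py | grep -A6 'top meter'
```

```text
top meter 484 [573.1 -13.6 147.1] [573.2 -13.7 147. ] [573.6 -13.5] [32.8 58.6] 89.1
top rack 965 [ 523.9 -268.8   15.6] [ 524.  -266.9   15.5] [ 524.2 -270.9] [155.7  44.3] 78.4
top rail 1814 [573.2  65.   13.6] [572.4  72.9  13.6] [575.9  62.5] [244.6  59.4] 88.8
pen x= [2.39334926e-02 5.72915267e+02] yaw -1.371026376934208 x@70 574.5906117651739 135.12526557908387
pen y max 335.5159495619785
max obst left [[510. 484. 141.]
 [486. 474. 142.]
```

```bash
cat > plan.py <<'E'
import sys,numpy as np
from scipy.spatial.transform import Rotation as Ro
from bench import *
# usage: plan.py x y z yaw   -> remaining shift/turn in tool axes (fractions), tool straight down
s=sense();p=np.array(s['tool_pos']);R=Ro.from_euler('xyz',s['tcp_rot'],degrees=True)
x,y,z,yaw=map(float,sys.argv[1:5])
d=R.inv().apply(np.array([x,y,z])-p)/150
r=(R.inv()*Ro.from_euler('xyz',[180,0,yaw],degrees=True)).as_rotvec(degrees=True)/45
f=max(1,np.abs(d).max(),np.abs(r).max()/.79)
print('t',round(s['time'],2),'pos',p.round(1),'rot',np.round(s['tcp_rot'],2),'gap',round(s['finger_gap'],1),'F',np.round(s['ft_force'],1),'j6',round(s['joint_pos'][5],1))
print('shift',d.round(3),'turn',r.round(3),'| step 1/%.2f:'%f,(d/f).round(3),(r/f).round(3))
E
python3 plan.py 535 184.5 404 88.5
```

```text
t 0.15 pos [133.1 584.9 403.9] rot [-1.7992e+02 -1.0000e-02  1.6718e+02] gap 85.4 F [-0.3 -0.7 -0.5] j6 -4.9
shift [-3.205e+00 -2.008e+00  2.000e-03] turn [-2.000e-03  1.000e-03  1.748e+00] | step 1/3.20: [-1.    -0.627  0.001] [-0.001  0.     0.546]
```

```bash
python3 -m jog '[{"tx":-0.2,"ty":-0.125,"az":0.1},{"tx":-0.4,"ty":-0.25,"az":0.2},{"tx":-0.6,"ty":-0.375,"az":0.3},{"tx":-0.8,"ty":-0.5,"az":0.4},{"tx":-1,"ty":-0.625,"az":0.55}]'; python3 plan.py 535 184.5 404 88.5
```

```text
t 0.15 pos [133.1 584.9 403.9] rot [-1.7992e+02 -1.0000e-02  1.6718e+02] gap 85.4 F [-0.3 -0.7 -0.5] j6 -4.9
shift [-3.205e+00 -2.008e+00  2.000e-03] turn [-2.000e-03  1.000e-03  1.748e+00] | step 1/3.20: [-1.    -0.627  0.001] [-0.001  0.     0.546]invalid input at $[0]: expected keys tx, ty, tz, ax, ay, az, hand
```

```bash
python3 -m jog '[{"tx":-0.2,"ty":-0.125,"tz":0,"ax":0,"ay":0,"az":0.1,"hand":1},{"tx":-0.4,"ty":-0.25,"tz":0,"ax":0,"ay":0,"az":0.2,"hand":1},{"tx":-0.6,"ty":-0.375,"tz":0,"ax":0,"ay":0,"az":0.3,"hand":1},{"tx":-0.8,"ty":-0.5,"tz":0,"ax":0,"ay":0,"az":0.4,"hand":1},{"tx":-1,"ty":-0.625,"tz":0,"ax":0,"ay":0,"az":0.55,"hand":1}]'; python3 plan.py 535 184.5 404 88.5
```

```text
time: 0.57
tool_pos: [259.3, 459.0, 404.3]
tcp_rot: [-180.0, 0.0, 142.3]
ft_force: [0.8, 0.6, 0.1]
finger_gap: 85.2
t 0.57 pos [259.3 459.  404.3] rot [-179.97    0.    142.27] gap 85.2 F [0.8 0.6 0.1] j6 2.7
shift [-2.574 -0.323  0.003] turn [-1.000e-03  0.000e+00  1.195e+00] | step 1/2.57: [-1.    -0.125  0.001] [-0.     0.     0.464]
```

```bash
python3 -m jog '[{"tx":-0.2,"ty":-0.025,"tz":0,"ax":0,"ay":0,"az":0.1,"hand":1},{"tx":-0.4,"ty":-0.05,"tz":0,"ax":0,"ay":0,"az":0.2,"hand":1},{"tx":-0.6,"ty":-0.075,"tz":0,"ax":0,"ay":0,"az":0.3,"hand":1},{"tx":-0.8,"ty":-0.1,"tz":0,"ax":0,"ay":0,"az":0.4,"hand":1},{"tx":-1,"ty":-0.125,"tz":0,"ax":0,"ay":0,"az":0.5,"hand":1}]'; python3 plan.py 535 184.5 404 88.5
```

```text
time: 0.98
tool_pos: [366.8, 352.7, 404.5]
tcp_rot: [-180.0, 0.0, 119.7]
ft_force: [0.9, 1.0, 0.6]
finger_gap: 85.2
t 0.98 pos [366.8 352.7 404.5] rot [-179.98    0.    119.71] gap 85.2 F [0.9 1.  0.6] j6 8.4
shift [-1.53   0.418  0.003] turn [-0.     0.     0.693] | step 1/1.53: [-1.     0.273  0.002] [-0.     0.     0.453]
```

```bash
python3 plan.py 535 184.5 404 88.5
```

```text
t 0.98 pos [366.8 352.7 404.5] rot [-179.98    0.    119.71] gap 85.2 F [0.9 1.  0.6] j6 8.4
shift [-1.53   0.418  0.003] turn [-0.     0.     0.693] | step 1/1.53: [-1.     0.273  0.002] [-0.     0.     0.453]
```

```bash
python3 -m jog '[{"tx":-0.2,"ty":0.055,"tz":0,"ax":0,"ay":0,"az":0.1,"hand":1},{"tx":-0.4,"ty":0.11,"tz":0,"ax":0,"ay":0,"az":0.2,"hand":1},{"tx":-0.6,"ty":0.165,"tz":0,"ax":0,"ay":0,"az":0.3,"hand":1},{"tx":-0.8,"ty":0.22,"tz":0,"ax":0,"ay":0,"az":0.4,"hand":1},{"tx":-1,"ty":0.27,"tz":0,"ax":0,"ay":0,"az":0.5,"hand":1}]'; python3 plan.py 535 184.5 404 88.5
```

```text
time: 1.4
tool_pos: [476.8, 242.9, 404.4]
tcp_rot: [-180.0, 0.0, 97.2]
ft_force: [1.0, 1.1, -0.5]
finger_gap: 85.6
t 1.4 pos [476.8 242.9 404.4] rot [-179.98    0.     97.2 ] gap 85.6 F [ 1.   1.1 -0.5] j6 14.3
shift [-0.435  0.336  0.003] turn [-0.     0.     0.193] | step 1/1.00: [-0.435  0.336  0.003] [-0.     0.     0.193]
```

```bash
python3 -m jog '[{"tx":-0.2,"ty":0.15,"tz":0,"ax":0,"ay":0,"az":0.09,"hand":1},{"tx":-0.42,"ty":0.32,"tz":0,"ax":0,"ay":0,"az":0.19,"hand":1},{"tx":-0.42,"ty":0.32,"tz":0,"ax":0,"ay":0,"az":0.19,"hand":1},{"tx":-0.42,"ty":0.32,"tz":0,"ax":0,"ay":0,"az":0.19,"hand":1}]'; python3 - <<'E'
from h import *
from bench import *
d=snapshot('wrist');pickle.dump(d,open('wrist1.pkl','wb'));zoom(d,0,0,560,420,1.4,'pics/w1.png')
d=snapshot('top');pickle.dump(d,open('top1.pkl','wb'))
E
python3 plan.py 535 184.5 404 88.5
```

```text
time: 1.73
tool_pos: [532.8, 186.1, 404.0]
tcp_rot: [-179.9, 0.0, 88.7]
ft_force: [0.2, 0.6, -0.2]
finger_gap: 85.4
t 1.83 pos [531.5 188.  404.2] rot [-1.7993e+02 -1.0000e-02  8.8880e+01] gap 85.7 F [-0.9  0.3  1.1] j6 15.4
shift [-0.023  0.024  0.001] turn [-0.001 -0.     0.009] | step 1/1.00: [-0.023  0.024  0.001] [-0.001 -0.     0.009]
```

View pics/w1.png

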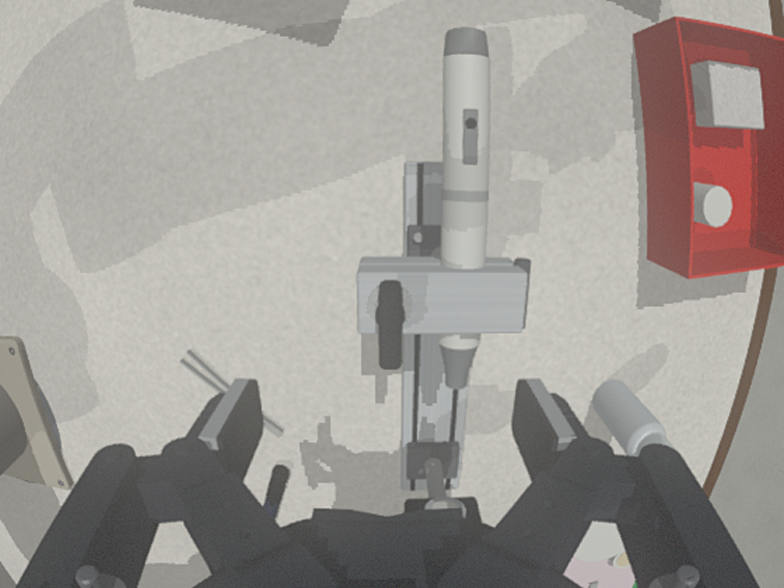

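Wing at about (279, 232) in wrist px, between the pads; pen axis at about column 333. Now measuring through the fisheye model.

```bash
cat >> h.py <<'E'
def wgrid(d,zmap=None):
    v,u=np.mgrid[0:420,0:560];K=d['intrinsics']
    a=(u-K[0,2])/K[0,0];b=(v-K[1,2])/K[1,1];th=np.hypot(a,b)+1e-9
    t=np.tan(np.minimum(th,1.4))/th; z=d['z_map']
    c=np.stack([a*t*z,b*t*z,z],-1); P=(c-d['t'])@d['R']
    P[(z<=0)|(th>1.4)]=np.nan
    return P
def rect(p):
    (c,sz,a)=cv2.minAreaRect(p[:,:2].astype(np.float32)); return np.round(c,1),np.round(sz,1),round(a,1)
def wplane(d,u,v,h):
    K=d['intrinsics'];a=(u-K[0,2])/K[0,0];b=(v-K[1,2])/K[1,1];th=np.hypot(a,b)
    r=np.array([a*np.sin(th)/th,b*np.sin(th)/th,np.cos(th)])@d['R'];o=-d['R'].T@d['t']
    return o+r*(h-o[2])/r[2]
E
cat > w.py <<'E'
from h import *
import sys
d=pickle.load(open(sys.argv[1],'rb'));P=wgrid(d)
x,y,z=P[...,0],P[...,1],P[...,2]
def box(x0,x1,y0,y1,z0,z1): return (x>x0)&(x<x1)&(y>y0)&(y<y1)&(z>z0)&(z<z1)
for nm,m in(('wing',box(500,560,150,220,174,188)),('clamp',box(480,640,140,250,137,146)),('pen',box(550,600,205,340,110,140)),('rail',box(520,630,90,330,8,19)),('cone',box(550,600,80,160,100,140)),('meter',box(530,620,-60,40,140,155))):
    k,L,s,c=cv2.connectedComponentsWithStats(m.astype(np.uint8))
    if k<2: print(nm,'none');continue
    i=1+np.argmax(s[1:,4]);p=P[L==i];print(nm,len(p),p.mean(0).round(1),np.median(p,0).round(1),*rect(p),p[:,1].min().round(1),p[:,1].max().round(1))
for lo,hi in((205,230),(300,325)):
    p=P[box(550,600,lo,hi,100,145)]; print(lo,p[:,0].min(),p[:,0].max(),p[:,2].max())
E
python3 w.py wrist1.pkl
```

```text
wing 977 [534.5 188.6 180.8] [534.4 189.1 181. ] [534.4 186.8] [39. 11.] 89.0 167.3 206.3
clamp 4642 [566.4 187.1 140.4] [567.8 187.6 140.4] [563.4 185.8] [36.1 94.2] 89.0 167.2 204.5
pen 5529 [576.4 269.7 130.5] [576.  269.5 131.3] [578.  270.7] [131.5  26.2] 88.7 205.1 336.5
rail 1249 [561.4 233.7  14.4] [561.1 234.   14.4] [562.3 222.2] [74.3 30.4] 89.9 185.1 259.3
cone 718 [574.1 145.2 128.7] [573.8 146.9 128.8] [575.1 142.3] [24.1 35.3] 0.2 124.6 160.0
meter none
205 563.593876063854 589.4698419804203 135.35134468097706
300 565.6050814888796 591.9654697196289 134.8862137227937
```

```bash
python3 -m jog '[{"tx":-0.012,"ty":0.02,"tz":0,"ax":0,"ay":0,"az":0,"hand":1},{"tx":-0.012,"ty":0.02,"tz":0,"ax":0,"ay":0,"az":0,"hand":1},{"tx":-0.012,"ty":0.02,"tz":0.1,"ax":0,"ay":0,"az":0,"hand":1},{"tx":-0.012,"ty":0.02,"tz":0.1,"ax":0,"ay":0,"az":0,"hand":1}]'; python3 plan.py 534.4 186.8 329 89
```

```text
time: 2.17
tool_pos: [533.7, 186.8, 387.6]
tcp_rot: [-179.8, 0.0, 89.0]
ft_force: [-0.6, -0.2, -1.3]
finger_gap: 85.6
t 2.17 pos [533.7 186.8 387.6] rot [-1.7985e+02  4.0000e-02  8.8980e+01] gap 85.6 F [-0.6 -0.2 -1.3] j6 15.1
shift [0.    0.006 0.39 ] turn [-0.003  0.001 -0.   ] | step 1/1.00: [0.    0.006 0.39 ] [-0.003  0.001 -0.   ]
```

```bash
python3 -m jog '[{"tx":0,"ty":0.004,"tz":0.15,"ax":0,"ay":0,"az":0,"hand":1},{"tx":0,"ty":0.004,"tz":0.3,"ax":0,"ay":0,"az":0,"hand":0.7},{"tx":0,"ty":0.004,"tz":0.38,"ax":0,"ay":0,"az":0,"hand":0.4},{"tx":0,"ty":0.004,"tz":0.38,"ax":0,"ay":0,"az":0,"hand":0.4},{"tx":0,"ty":0.004,"tz":0.38,"ax":0,"ay":0,"az":0,"hand":0.4}]'; python3 plan.py 534.4 186.8 329 89;python3 - <<'E'
from h import *
from bench import *
d=snapshot('wrist');pickle.dump(d,open('wrist2.pkl','wb'));zoom(d,0,0,560,420,1.4,'pics/w2.png')
E
python3 w.py wrist2.pkl
```

```text
time: 2.58
tool_pos: [534.8, 186.4, 332.4]
tcp_rot: [-179.9, 0.0, 88.9]
ft_force: [-0.1, 0.3, 0.7]
finger_gap: 39.2
t 2.58 pos [534.8 186.4 332.4] rot [-1.799e+02  3.000e-02  8.892e+01] gap 39.2 F [-0.1  0.3  0.7] j6 15.1
shift [ 0.003 -0.003  0.023] turn [-0.002  0.001 -0.002] | step 1/1.00: [ 0.003 -0.003  0.023] [-0.002  0.001 -0.002]
wing 1964 [534.4 190.1 180.6] [534.4 190.9 181. ] [534.3 187.3] [39.8 11.1] 88.6 167.5 207.2
clamp 7558 [565.4 189.3 140.3] [567.8 190.6 140.3] [563.1 186. ] [36.7 94.3] 89.3 167.3 204.9
pen 9983 [575.7 266.5 130.5] [575.1 266.8 131.4] [577.9 267.8] [126.1  26.4] 88.8 205.0 331.1
rail 2192 [563.2 233.5  14.3] [563.5 234.1  14.3] [563.7 218.5] [83.5 33.3] 88.8 177.2 259.9
cone 21 [585.  157.6 129.1] [584.9 158.5 129.3] [584.9 156.1] [3.3 7.6] 0.5 152.3 159.9
meter none
205 563.4510747732525 589.4424874558321 134.75063701578736
300 565.6194427468092 591.4420380231736 135.43677068085444
```

View pics/w2.png

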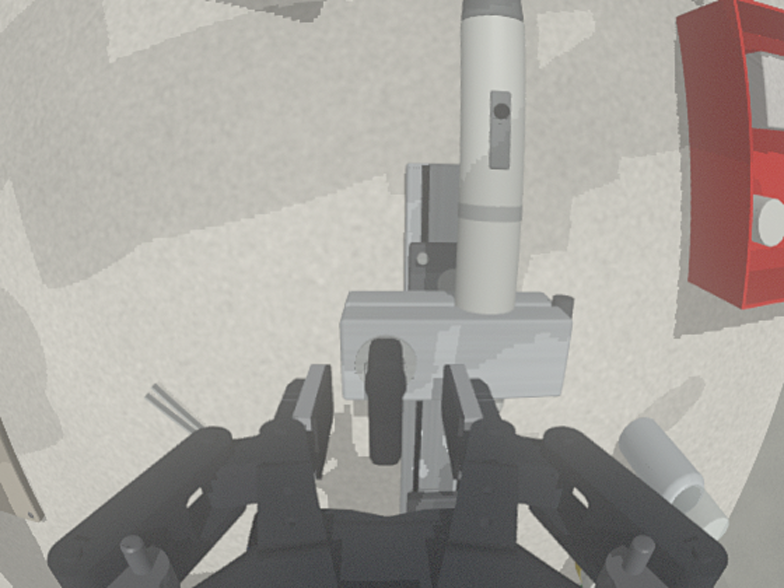

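The wing sits centred between the pads (column about 386 of the zoomed view). I'll lower 3 mm and close.

```bash
python3 -m jog '[{"tx":0.004,"ty":0,"tz":0.02,"ax":0,"ay":0,"az":0,"hand":0.3},{"tx":0.004,"ty":0,"tz":0.02,"ax":0,"ay":0,"az":0,"hand":0.15},{"tx":0.004,"ty":0,"tz":0.02,"ax":0,"ay":0,"az":0,"hand":0},{"tx":0.004,"ty":0,"tz":0.02,"ax":0,"ay":0,"az":0,"hand":0},{"tx":0.004,"ty":0,"tz":0.02,"ax":0,"ay":0,"az":0,"hand":0}]' 35; python3 plan.py 534.4 186.8 329 89; python3 -m jog '[{"tx":0,"ty":0,"tz":0,"ax":0,"ay":0,"az":0,"hand":0},{"tx":0,"ty":0,"tz":0,"ax":0,"ay":0,"az":0,"hand":0}]';python3 plan.py 534.4 186.8 329 89
```

```text
time: 3.05
tool_pos: [534.8, 186.9, 330.1]
tcp_rot: [-179.9, -0.0, 88.9]
ft_force: [-5.1, 0.5, 1.6]
finger_gap: 10.4
t 3.05 pos [534.8 186.9 330.1] rot [-1.7992e+02 -2.0000e-02  8.8890e+01] gap 10.4 F [-5.1  0.5  1.6] j6 15.2
shift [-0.001 -0.003  0.007] turn [-0.002 -0.    -0.002] | step 1/1.00: [-0.001 -0.003  0.007] [-0.002 -0.    -0.002]
time: 3.22
tool_pos: [534.8, 186.9, 330.1]
tcp_rot: [-179.9, -0.0, 88.9]
ft_force: [-5.6, 1.2, 2.0]
finger_gap: 10.6
t 3.22 pos [534.8 186.9 330.1] rot [-1.7992e+02 -2.0000e-02  8.8890e+01] gap 10.6 F [-5.6  1.2  2. ] j6 15.2
shift [-0.001 -0.003  0.008] turn [-0.002 -0.    -0.002] | step 1/1.00: [-0.001 -0.003  0.008] [-0.002 -0.    -0.002]
```

```bash
python3 -m jog '[{"tx":0,"ty":-0.003,"tz":0.015,"ax":0,"ay":0,"az":0,"hand":0},{"tx":0,"ty":-0.003,"tz":0.03,"ax":0,"ay":0,"az":0,"hand":0},{"tx":0,"ty":-0.003,"tz":0.045,"ax":0,"ay":0,"az":0,"hand":0},{"tx":0,"ty":-0.003,"tz":0.053,"ax":0,"ay":0,"az":0,"hand":0},{"tx":0,"ty":-0.003,"tz":0.053,"ax":0,"ay":0,"az":0,"hand":0}]'; python3 -m jog '[{"tx":0,"ty":0,"tz":0,"ax":0,"ay":0,"az":0,"hand":0}]';python3 plan.py 534.4 186.8 322 89;python3 - <<'E'
from h import *
from bench import *
d=snapshot('wrist');pickle.dump(d,open('wrist3.pkl','wb'))
E
python3 w.py wrist3.pkl
```

```text
time: 3.63
tool_pos: [534.7, 186.9, 322.6]
tcp_rot: [-180.0, -0.0, 88.9]
ft_force: [-5.3, 2.2, 4.6]
finger_gap: 10.1
time: 3.72
tool_pos: [534.7, 186.9, 322.6]
tcp_rot: [-180.0, -0.0, 88.9]
ft_force: [-5.9, -0.1, 3.9]
finger_gap: 10.2
t 3.72 pos [534.7 186.9 322.6] rot [-1.7999e+02 -3.0000e-02  8.8880e+01] gap 10.2 F [-5.9 -0.1  3.9] j6 15.2
shift [-0.001 -0.002  0.004] turn [-0.    -0.001 -0.003] | step 1/1.00: [-0.001 -0.002  0.004] [-0.    -0.001 -0.003]
wing 683 [543.8 193.1 182.3] [542.2 194.5 183.3] [546.9 187.4] [23.2 13.9] 88.9 175.9 199.0
clamp 7311 [571.4 189.9 140.2] [573.6 191.8 140.3] [563.  186.2] [37.  93.8] 88.2 166.9 204.9
pen 10865 [575.5 265.5 130.5] [574.9 265.8 131.4] [577.6 266.6] [123.6  25.9] 88.8 205.0 328.6
rail 2441 [563.7 233.4  14.3] [563.8 234.2  14.3] [564.3 217.5] [85.9 34.7] 88.8 174.9 260.1
cone 323 [573.6 156.4 131.2] [573.1 156.9 131.7] [575.2 154.9] [24.9 10.1] 0.1 149.8 160.0
meter none
205 563.4218739944336 589.3480496298931 134.9163849171139
300 565.4720670878181 591.3748547463737 135.07674042681285
```

```bash
python3 - <<'E'
from h import *
for n in(2,3):
    d=pickle.load(open(f'wrist{n}.pkl','rb'));P=wgrid(d);m=(abs(P[...,0]-534.5)<5)&(P[...,1]>200)&(P[...,1]<206)&(P[...,2]>150)
    print(np.median(P[m],0),m.sum())
E
```

```text
[534.66282097 204.25844516 180.55981564] 460
[534.52176031 204.2986635  171.98974963] 468
```

The wing is about 8 mm down. Now turning clockwise (+az).

```bash
python3 -m jog '[{"tx":0,"ty":0,"tz":0.002,"ax":0,"ay":0,"az":0.1,"hand":0},{"tx":0,"ty":0,"tz":0.002,"ax":0,"ay":0,"az":0.2,"hand":0},{"tx":0,"ty":0,"tz":0.002,"ax":0,"ay":0,"az":0.3,"hand":0},{"tx":0,"ty":0,"tz":0.002,"ax":0,"ay":0,"az":0.4,"hand":0},{"tx":0,"ty":0,"tz":0.002,"ax":0,"ay":0,"az":0.5,"hand":0}]'; python3 plan.py 534.6 186.9 322 3
```

```text
time: 4.18
tool_pos: [534.8, 186.8, 322.6]
tcp_rot: [180.0, -0.0, 66.2]
ft_force: [-5.2, -0.4, 5.2]
finger_gap: 10.2
t 4.18 pos [534.8 186.8 322.6] rot [ 1.7998e+02 -2.0000e-02  6.6170e+01] gap 10.2 F [-5.2 -0.4  5.2] j6 37.9
shift [-0.    -0.002  0.004] turn [ 0.000e+00 -1.000e-03  1.404e+00] | step 1/1.78: [-0.    -0.001  0.002] [ 0.   -0.    0.79]
```

```bash
python3 -m jog '[{"tx":0,"ty":0,"tz":0.001,"ax":0,"ay":0,"az":0.14,"hand":0},{"tx":0,"ty":0,"tz":0.001,"ax":0,"ay":0,"az":0.28,"hand":0},{"tx":0,"ty":0,"tz":0.001,"ax":0,"ay":0,"az":0.42,"hand":0},{"tx":0,"ty":0,"tz":0.001,"ax":0,"ay":0,"az":0.56,"hand":0},{"tx":0,"ty":0,"tz":0.001,"ax":0,"ay":0,"az":0.7,"hand":0}]'; python3 -m jog '[{"tx":0,"ty":0,"tz":0.001,"ax":0,"ay":0,"az":0.14,"hand":0},{"tx":0,"ty":0,"tz":0.001,"ax":0,"ay":0,"az":0.28,"hand":0},{"tx":0,"ty":0,"tz":0.001,"ax":0,"ay":0,"az":0.42,"hand":0},{"tx":0,"ty":0,"tz":0.001,"ax":0,"ay":0,"az":0.56,"hand":0},{"tx":0,"ty":0,"tz":0.001,"ax":0,"ay":0,"az":0.6,"hand":0}]'; python3 plan.py 534.6 186.9 322 3;python3 -c "
from bench import *;print(sense()['wrist_torque'])"
```

```text
time: 4.6
tool_pos: [534.9, 186.5, 322.6]
tcp_rot: [180.0, -0.0, 34.6]
ft_force: [-4.4, -1.6, 6.7]
finger_gap: 9.6
time: 5.02
tool_pos: [535.0, 186.4, 322.5]
tcp_rot: [179.9, -0.0, 7.5]
ft_force: [-4.8, -3.2, 7.6]
finger_gap: 10.2
t 5.02 pos [535.  186.4 322.5] rot [ 1.7995e+02 -3.0000e-02  7.4900e+00] gap 10.2 F [-4.8 -3.2  7.6] j6 96.6
shift [-0.002 -0.004  0.004] turn [ 0.001 -0.001  0.1  ] | step 1/1.00: [-0.002 -0.004  0.004] [ 0.001 -0.001  0.1  ]
[-0.76500888  1.01272549  0.01438535]
```

```bash
python3 -m jog '[{"tx":0,"ty":0,"tz":0.001,"ax":0,"ay":0,"az":0.06,"hand":0},{"tx":0,"ty":0,"tz":0.001,"ax":0,"ay":0,"az":0.11,"hand":0},{"tx":0,"ty":0,"tz":0.001,"ax":0,"ay":0,"az":0.11,"hand":0}]'; python3 plan.py 534.6 186.9 322 3;python3 - <<'E'
from h import *
from bench import *
print(sense()['wrist_torque'])
d=snapshot('wrist');pickle.dump(d,open('wrist4.pkl','wb'));zoom(d,0,0,560,420,1.4,'pics/w4.png')
E
```

```text
time: 5.27
tool_pos: [535.0, 186.3, 322.5]
tcp_rot: [179.9, -0.0, 2.8]
ft_force: [-6.1, -4.0, 8.3]
finger_gap: 10.4
t 5.27 pos [535.  186.3 322.5] rot [ 1.7995e+02 -3.0000e-02  2.7700e+00] gap 10.4 F [-6.1 -4.   8.3] j6 101.3
shift [-0.002 -0.004  0.003] turn [ 0.001 -0.001 -0.005] | step 1/1.00: [-0.002 -0.004  0.003] [ 0.001 -0.001 -0.005]
[-0.80573548  1.1341948   0.01230579]
```

View pics/w4.png

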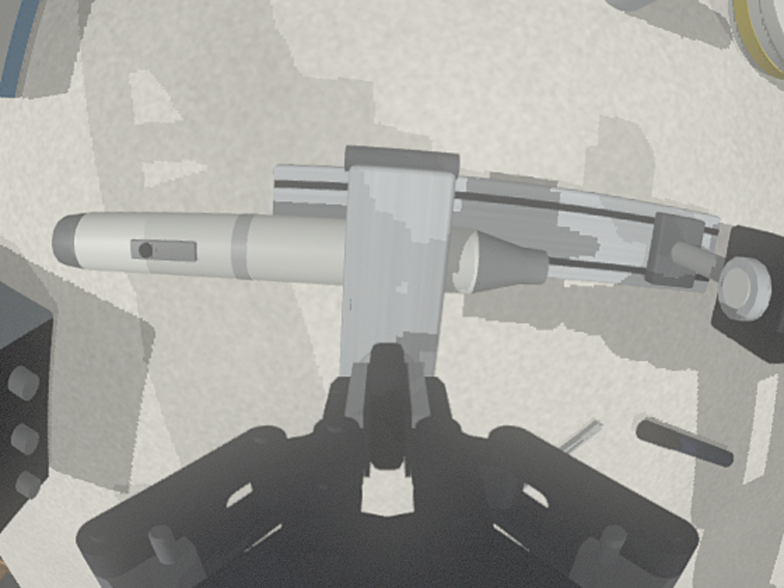

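The wing is now crosswise to the beam. A slight further turn to feel the stop.

```bash
python3 -m jog '[{"tx":0,"ty":0,"tz":0,"ax":0,"ay":0,"az":0.03,"hand":0},{"tx":0,"ty":0,"tz":0,"ax":0,"ay":0,"az":0.05,"hand":0},{"tx":0,"ty":0,"tz":0,"ax":0,"ay":0,"az":0.05,"hand":0}]'; python3 plan.py 534.6 186.9 322 3;python3 -c "
from bench import *;print(sense()['wrist_torque'])"
```

```text
time: 5.57
tool_pos: [534.9, 186.3, 322.5]
tcp_rot: [179.9, -0.0, 0.7]
ft_force: [-6.3, -4.0, 8.0]
finger_gap: 10.1
t 5.57 pos [534.9 186.3 322.5] rot [ 1.7994e+02 -4.0000e-02  6.5000e-01] gap 10.1 F [-6.3 -4.   8. ] j6 103.4
shift [-0.002 -0.004  0.003] turn [ 0.001 -0.001 -0.052] | step 1/1.00: [-0.002 -0.004  0.003] [ 0.001 -0.001 -0.052]
[-0.77066964  1.15416266  0.53604404]
```

Torque 0.54 N·m about the vertical, so that's the stop. Letting go while down, then rising.

```bash
python3 -m jog '[{"tx":0,"ty":0,"tz":0,"ax":0,"ay":0,"az":-0.03,"hand":0},{"tx":0,"ty":0,"tz":0,"ax":0,"ay":0,"az":-0.03,"hand":0.5},{"tx":0,"ty":0,"tz":0,"ax":0,"ay":0,"az":-0.03,"hand":0.5},{"tx":0,"ty":0,"tz":0,"ax":0,"ay":0,"az":-0.03,"hand":0.5},{"tx":0,"ty":0,"tz":-0.05,"ax":0,"ay":0,"az":-0.03,"hand":0.5}]'; python3 -m jog '[{"tx":0,"ty":0,"tz":-0.2,"ax":0,"ay":0,"az":0,"hand":0.5},{"tx":0,"ty":0,"tz":-0.4,"ax":0,"ay":0,"az":0,"hand":0.5},{"tx":0,"ty":0,"tz":-0.6,"ax":0,"ay":0,"az":0,"hand":1},{"tx":0,"ty":0,"tz":-0.6,"ax":0,"ay":0,"az":0,"hand":1}]'; python3 plan.py 514 -311 404 78.5;python3 - <<'E'
from h import *
from bench import *
for n in('wrist','side','top'):
    d=snapshot(n);pickle.dump(d,open(n+'5.pkl','wb'))
    P=wgrid(d) if n=='wrist' else grid(d)
    if n=='wrist': zoom(d,0,0,560,420,1.4,'pics/w5.png')
    m=(np.hypot(P[...,0]-534.5,P[...,1]-186.8)<30)&(P[...,2]>160)&(P[...,2]<190)
    p=P[m];print(n,len(p),*rect(p),np.percentile(p[:,2],[5,50,95]).round(1)) if len(p)>4 else print(n,len(p))
E
```

```text
time: 5.98
tool_pos: [534.4, 186.6, 327.0]
tcp_rot: [180.0, 0.1, 2.0]
ft_force: [-0.5, 0.7, -0.8]
finger_gap: 42.7
time: 6.32
tool_pos: [536.1, 187.0, 426.8]
tcp_rot: [-179.9, -0.6, 2.0]
ft_force: [0.7, 0.1, 2.2]
finger_gap: 65.6
t 6.32 pos [536.1 187.  426.8] rot [-179.87   -0.63    2.01] gap 65.6 F [0.7 0.1 2.2] j6 102.0
shift [-0.266  3.313  0.142] turn [ 0.007 -0.014 -1.7  ] | step 1/3.31: [-0.08   1.     0.043] [ 0.002 -0.004 -0.513]
wrist 804 [534.9 186.1] [39.2 11. ] 3.5 [167.7 175.9 177.2]
side 140 [533.9 185.1] [41.7 14.6] 5.0 [161.4 171.7 178.4]
top 100 [535.5 185.2] [39.2 12. ] 2.5 [161.7 174.7 177.4]
```

View pics/w5.png

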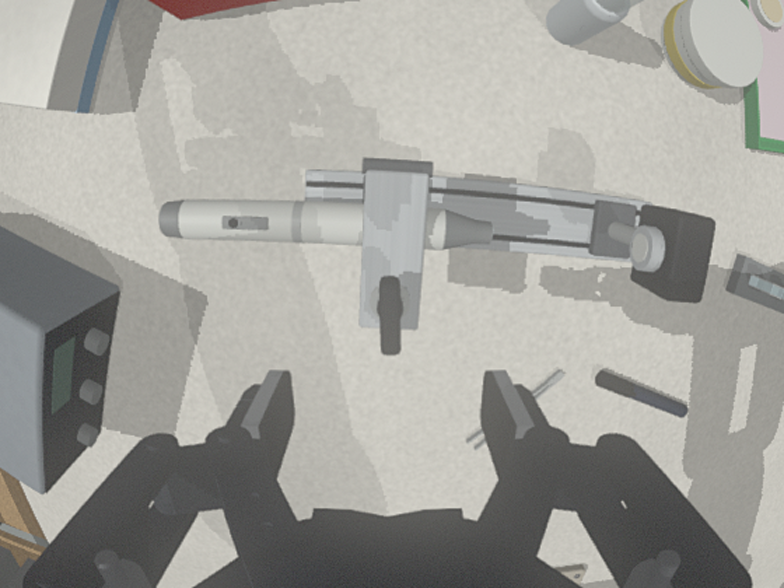

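Knob verified: the wing turned about 85.5°, top at 176 mm (5 mm down), so it's locked. On to the rack.

```bash
python3 -m jog '[{"tx":-0.02,"ty":0.2,"tz":0,"ax":0,"ay":0,"az":-0.12,"hand":1},{"tx":-0.04,"ty":0.4,"tz":0,"ax":0,"ay":0,"az":-0.24,"hand":1},{"tx":-0.05,"ty":0.6,"tz":0,"ax":0,"ay":0,"az":-0.36,"hand":1},{"tx":-0.06,"ty":0.8,"tz":0,"ax":0,"ay":0,"az":-0.48,"hand":1},{"tx":-0.08,"ty":1,"tz":0,"ax":0,"ay":0,"az":-0.6,"hand":1}]'; python3 plan.py 514 -311 404 78.5
```

```text
time: 6.88
tool_pos: [527.6, 35.2, 416.5]
tcp_rot: [-179.9, 0.2, 29.3]
ft_force: [1.9, 0.3, 0.2]
finger_gap: 85.3
t 6.88 pos [527.6  35.2 416.5] rot [-1.7991e+02  1.5000e-01  2.9310e+01] gap 85.3 F [1.9 0.3 0.2] j6 58.9
shift [-1.208  1.968  0.083] turn [-0.003  0.002 -1.093] | step 1/1.97: [-0.614  1.     0.042] [-0.002  0.001 -0.555]
```

```bash
python3 -m jog '[{"tx":-0.12,"ty":0.2,"tz":0,"ax":0,"ay":0,"az":-0.12,"hand":1},{"tx":-0.24,"ty":0.4,"tz":0,"ax":0,"ay":0,"az":-0.24,"hand":1},{"tx":-0.36,"ty":0.6,"tz":0.02,"ax":0,"ay":0,"az":-0.36,"hand":1},{"tx":-0.48,"ty":0.8,"tz":0.03,"ax":0,"ay":0,"az":-0.48,"hand":1},{"tx":-0.6,"ty":0.98,"tz":0.04,"ax":0,"ay":0,"az":-0.56,"hand":1}]'; python3 plan.py 514 -311 404 78.5
```

```text
time: 7.3
tool_pos: [520.0, -137.6, 410.4]
tcp_rot: [-179.8, 0.1, 54.5]
ft_force: [0.3, -0.1, 0.1]
finger_gap: 85.2
t 7.3 pos [ 520.  -137.6  410.4] rot [-1.7984e+02  5.0000e-02  5.4500e+01] gap 85.2 F [ 0.3 -0.1  0.1] j6 15.2
shift [-0.965  0.639  0.042] turn [-0.004  0.    -0.533] | step 1/1.00: [-0.965  0.639  0.042] [-0.004  0.    -0.533]
```

```bash
python3 -m jog '[{"tx":-0.2,"ty":0.13,"tz":0.05,"ax":0,"ay":0,"az":-0.12,"hand":1},{"tx":-0.4,"ty":0.26,"tz":0.15,"ax":0,"ay":0,"az":-0.24,"hand":1},{"tx":-0.6,"ty":0.39,"tz":0.25,"ax":0,"ay":0,"az":-0.36,"hand":1},{"tx":-0.8,"ty":0.52,"tz":0.35,"ax":0,"ay":0,"az":-0.48,"hand":1},{"tx":-0.96,"ty":0.64,"tz":0.4,"ax":0,"ay":0,"az":-0.53,"hand":1}]'; python3 -m jog '[{"tx":0,"ty":0,"tz":0,"ax":0,"ay":0,"az":0,"hand":1},{"tx":0,"ty":0,"tz":0,"ax":0,"ay":0,"az":0,"hand":1},{"tx":0,"ty":0,"tz":0,"ax":0,"ay":0,"az":0,"hand":1}]'; python3 plan.py 514 -311 350 78.5;python3 - <<'E'
from h import *
from bench import *
d=snapshot('wrist');pickle.dump(d,open('wrist6.pkl','wb'));zoom(d,0,0,560,420,1.4,'pics/w6.png')
P=wgrid(d);x,y,z=P[...,0],P[...,1],P[...,2]
m=(x>440)&(x<600)&(y>-370)&(y<-160)
def rep(nm,q,mn=30):
    k,L,s,c=cv2.connectedComponentsWithStats(q.astype(np.uint8))
    for i in range(1,k):
        if s[i,4]>mn: p=P[L==i];print(nm,len(p),c[i].round(),np.median(p,0).round(1),*rect(p))
rep('rack',m&(z>11)&(z<20),200);rep('glass',m&(z>45)&(z<55));rep('stop',m&(z>55)&(z<70));rep('all',m&(z>40)&(z<70))
E
```

```text
time: 7.72
tool_pos: [512.8, -310.5, 348.1]
tcp_rot: [-179.7, -0.1, 78.3]
ft_force: [0.3, 0.3, -0.0]
finger_gap: 85.3
time: 7.97
tool_pos: [514.1, -308.5, 351.0]
tcp_rot: [-179.9, -0.1, 78.0]
ft_force: [-0.1, -0.9, -0.4]
finger_gap: 85.4
t 7.97 pos [ 514.1 -308.5  351. ] rot [-1.7986e+02 -9.0000e-02  7.8010e+01] gap 85.4 F [-0.1 -0.9 -0.4] j6 -23.9
shift [-0.017  0.003  0.006] turn [-0.003 -0.002 -0.011] | step 1/1.00: [-0.017  0.003  0.006] [-0.003 -0.002 -0.011]
rack 5931 [277. 148.] [ 523.8 -262.1   16.3] [ 522.6 -270.4] [155.8  44.6] 78.9
glass 119 [276. 106.] [ 529.9 -226.8   50.8] [ 531.4 -226. ] [20.9 12.3] 78.0
glass 150 [276. 159.] [ 521.2 -269.    51.2] [ 522.4 -270. ] [22.1 11.8] 78.2
glass 106 [278. 205.] [ 516.2 -304.9   51.3] [ 513.9 -314.3] [22.6 12.3] 78.4
stop 298 [278. 213.] [ 514.1 -312.9   56.7] [ 513.9 -314.5] [20.8 10.4] 78.2
all 131 [276. 105.] [ 531.2 -225.3   50.8] [ 531.4 -226. ] [20.9 12.3] 78.0
all 171 [277. 159.] [ 521.5 -269.4   51. ] [ 522.5 -270. ] [22.1 11.8] 77.9
all 425 [278. 210.] [ 514.5 -311.2   56.2] [ 513.9 -314.3] [22.6 12.3] 78.4
```

View pics/w6.png

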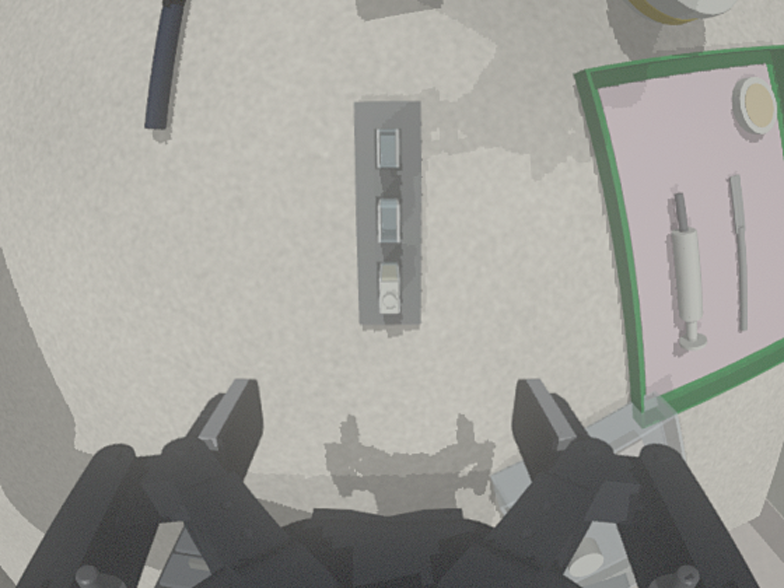

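Stoppered cell at wrist px about (278, 210): centre (513.9, −314.3), yaw 78.4°, which agrees with the rack pocket geometry. Approaching.

```bash
python3 plan.py 513.8 -314.4 250 78.4; python3 -m jog '[{"tx":-0.02,"ty":0.003,"tz":0.1,"ax":0,"ay":0,"az":-0.008,"hand":1},{"tx":-0.04,"ty":0.003,"tz":0.3,"ax":0,"ay":0,"az":-0.008,"hand":0.6},{"tx":-0.04,"ty":0.003,"tz":0.5,"ax":0,"ay":0,"az":-0.008,"hand":0.5},{"tx":-0.04,"ty":0.003,"tz":0.65,"ax":0,"ay":0,"az":-0.008,"hand":0.5},{"tx":-0.04,"ty":0.003,"tz":0.65,"ax":0,"ay":0,"az":-0.008,"hand":0.5}]';python3 -m jog '[{"tx":0,"ty":0,"tz":0,"ax":0,"ay":0,"az":0,"hand":0.5},{"tx":0,"ty":0,"tz":0,"ax":0,"ay":0,"az":0,"hand":0.5}]'; python3 plan.py 513.8 -314.4 196 78.4;python3 - <<'E'
from h import *
from bench import *
d=snapshot('wrist');pickle.dump(d,open('wrist7.pkl','wb'));zoom(d,0,0,560,420,1.4,'pics/w7.png')
P=wgrid(d);x,y,z=P[...,0],P[...,1],P[...,2]
m=(x>440)&(x<600)&(y>-370)&(y<-160)
def rep(nm,q,mn=30):
    k,L,s,c=cv2.connectedComponentsWithStats(q.astype(np.uint8))
    for i in range(1,k):
        if s[i,4]>mn: p=P[L==i];print(nm,len(p),c[i].round(),np.median(p,0).round(1),*rect(p))
rep('rack',m&(z>11)&(z<20),200);rep('all',m&(z>40)&(z<70))
E
```

```text
t 8.02 pos [ 514.5 -308.   351.7] rot [-1.7993e+02 -5.0000e-02  7.8070e+01] gap 85.6 F [-0.3  0.6  0.6] j6 -23.9
shift [-0.043  0.005  0.678] turn [-0.002 -0.001 -0.007] | step 1/1.00: [-0.043  0.005  0.678] [-0.002 -0.001 -0.007]
time: 8.43
tool_pos: [512.1, -311.9, 249.4]
tcp_rot: [-179.5, -0.2, 78.5]
ft_force: [-1.0, 1.2, -1.3]
finger_gap: 42.9
time: 8.6
tool_pos: [514.6, -314.4, 257.1]
tcp_rot: [179.9, 0.1, 78.5]
ft_force: [0.4, -0.4, -0.1]
finger_gap: 42.8
t 8.6 pos [ 514.6 -314.4  257.1] rot [1.7987e+02 5.0000e-02 7.8490e+01] gap 42.8 F [ 0.4 -0.4 -0.1] j6 -24.8
shift [-0.001 -0.006  0.407] turn [0.003 0.001 0.002] | step 1/1.00: [-0.001 -0.006  0.407] [0.003 0.001 0.002]
rack 11565 [274. 151.] [ 524.4 -258.1   16.3] [ 522.6 -270.2] [155.7  44.4] 78.7
all 353 [273.  88.] [ 531.6 -222.6   51. ] [ 531.6 -225.7] [21.8 12.8] 78.5
all 431 [272. 172.] [ 521.6 -270.8   51. ] [ 522.6 -269.6] [23.  12.3] 78.6
all 899 [274. 245.] [ 514.8 -309.8   56.1] [ 513.8 -313.8] [22.8 12.5] 78.3
```

View pics/w7.png

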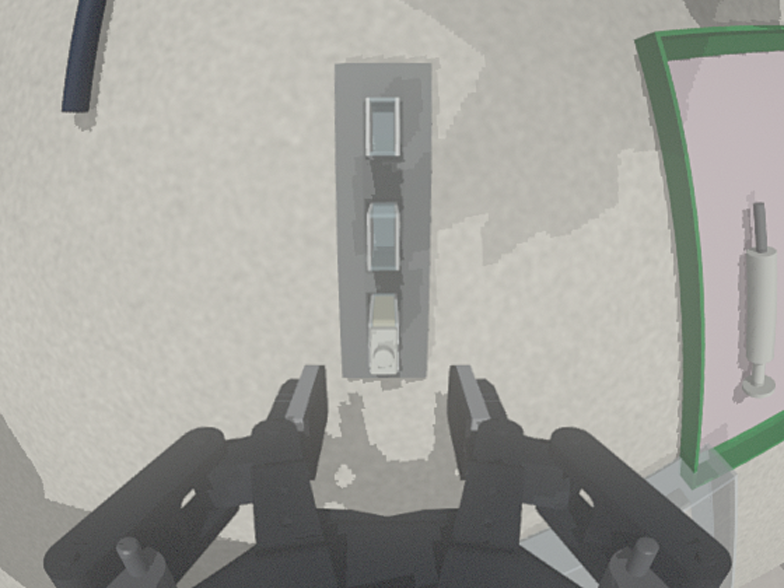

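```bash
python3 -m jog '[{"tx":0,"ty":-0.005,"tz":0.1,"ax":0,"ay":0,"az":0,"hand":0.5},{"tx":0.002,"ty":-0.005,"tz":0.2,"ax":0,"ay":0,"az":0,"hand":0.5},{"tx":0.002,"ty":-0.005,"tz":0.28,"ax":0,"ay":0,"az":0,"hand":0.5},{"tx":0.002,"ty":-0.005,"tz":0.33,"ax":0,"ay":0,"az":0,"hand":0.5},{"tx":0.002,"ty":-0.005,"tz":0.36,"ax":0,"ay":0,"az":0,"hand":0.5}]';python3 -m jog '[{"tx":0,"ty":0,"tz":0,"ax":0,"ay":0,"az":0,"hand":0.5},{"tx":0,"ty":0,"tz":0,"ax":0,"ay":0,"az":0,"hand":0.5},{"tx":0,"ty":0,"tz":0,"ax":0,"ay":0,"az":0,"hand":0.5}]'; python3 plan.py 513.8 -314.1 196 78.4
```

```text
time: 9.07
tool_pos: [513.1, -314.3, 200.8]
tcp_rot: [180.0, 0.0, 78.4]
ft_force: [-0.5, -0.5, -0.1]
finger_gap: 42.5
time: 9.32
tool_pos: [513.4, -314.6, 201.9]
tcp_rot: [179.9, 0.0, 78.4]
ft_force: [0.7, 0.8, -0.1]
finger_gap: 42.6
t 9.32 pos [ 513.4 -314.6  201.9] rot [1.7993e+02 3.0000e-02 7.8430e+01] gap 42.6 F [ 0.7  0.8 -0.1] j6 -24.8
shift [0.004 0.002 0.04 ] turn [0.002 0.001 0.001] | step 1/1.00: [0.004 0.002 0.04 ] [0.002 0.001 0.001]
```

```bash
python3 -m jog '[{"tx":0.002,"ty":0.002,"tz":0.02,"ax":0,"ay":0,"az":0,"hand":0.4},{"tx":0.004,"ty":0.002,"tz":0.035,"ax":0,"ay":0,"az":0,"hand":0.35},{"tx":0.004,"ty":0.002,"tz":0.035,"ax":0,"ay":0,"az":0,"hand":0.3},{"tx":0.004,"ty":0.002,"tz":0.035,"ax":0,"ay":0,"az":0,"hand":0.25},{"tx":0.004,"ty":0.002,"tz":0.035,"ax":0,"ay":0,"az":0,"hand":0.2}]' 25;python3 plan.py 513.8 -314.1 196 78.4;python3 - <<'E'
from h import *
from bench import *
d=snapshot('wrist');zoom(d,140,180,420,420,2.8,'pics/w8.png')
E
```

```text
time: 9.73
tool_pos: [513.4, -313.7, 195.7]
tcp_rot: [-180.0, -0.0, 78.4]
ft_force: [0.8, 0.0, 0.5]
finger_gap: 17.0
t 9.73 pos [ 513.4 -313.7  195.7] rot [-180.     -0.     78.44] gap 17.0 F [0.8 0.  0.5] j6 -24.7
shift [-0.002  0.003 -0.002] turn [-0.    -0.     0.001] | step 1/1.00: [-0.002  0.003 -0.002] [-0.    -0.     0.001]
```

View pics/w8.png

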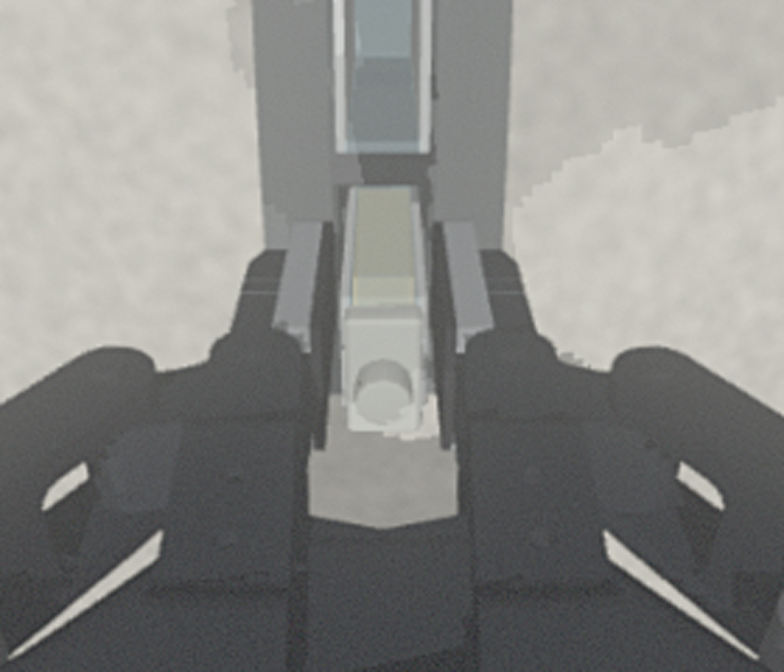

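The cell is centred between the pads (about (385, 330) in the zoom). Closing.

```bash
python3 -m jog '[{"tx":0,"ty":0.001,"tz":0,"ax":0,"ay":0,"az":0,"hand":0.15},{"tx":0,"ty":0.001,"tz":0,"ax":0,"ay":0,"az":0,"hand":0.1},{"tx":0,"ty":0.001,"tz":0,"ax":0,"ay":0,"az":0,"hand":0},{"tx":0,"ty":0.001,"tz":0,"ax":0,"ay":0,"az":0,"hand":0},{"tx":0,"ty":0.001,"tz":0,"ax":0,"ay":0,"az":0,"hand":0}]' 25;python3 plan.py 513.8 -314.1 196 78.4
```

```text
time: 10.2
tool_pos: [513.7, -313.9, 195.9]
tcp_rot: [180.0, 0.0, 78.4]
ft_force: [0.9, 0.2, 0.2]
finger_gap: 11.7
t 10.2 pos [ 513.7 -313.9  195.9] rot [1.7998e+02 1.0000e-02 7.8440e+01] gap 11.7 F [0.9 0.2 0.2] j6 -24.7
shift [-0.001  0.001 -0.001] turn [0.    0.    0.001] | step 1/1.00: [-0.001  0.001 -0.001] [0.    0.    0.001]
```

```bash
python3 -m jog '[{"tx":0,"ty":0,"tz":-0.03,"ax":0,"ay":0,"az":0,"hand":0},{"tx":0,"ty":0,"tz":-0.08,"ax":0,"ay":0,"az":0,"hand":0},{"tx":0,"ty":0,"tz":-0.15,"ax":0,"ay":0,"az":0,"hand":0},{"tx":0,"ty":0,"tz":-0.25,"ax":0,"ay":0,"az":0,"hand":0},{"tx":0,"ty":0,"tz":-0.35,"ax":0,"ay":0,"az":0,"hand":0}]';python3 -m jog '[{"tx":0,"ty":0,"tz":-0.15,"ax":0,"ay":0,"az":0,"hand":0},{"tx":0,"ty":0,"tz":-0.3,"ax":0,"ay":0,"az":0,"hand":0},{"tx":0,"ty":0,"tz":-0.45,"ax":0,"ay":0,"az":0,"hand":0},{"tx":0,"ty":0,"tz":-0.6,"ax":0,"ay":0,"az":0,"hand":0},{"tx":0,"ty":0,"tz":-0.7,"ax":0,"ay":0,"az":0,"hand":0}]';python3 plan.py 574 70 360 88.8;python3 - <<'E'
from h import *
from bench import *
d=snapshot('wrist');pickle.dump(d,open('wrist9.pkl','wb'));zoom(d,0,0,560,420,1.4,'pics/w9.png')
E
```

```text
time: 10.62
tool_pos: [513.6, -313.8, 249.6]
tcp_rot: [180.0, -0.0, 78.4]
ft_force: [1.1, -0.6, 0.2]
finger_gap: 11.9
time: 11.03
tool_pos: [513.9, -314.0, 357.5]
tcp_rot: [179.8, 0.1, 78.4]
ft_force: [0.5, 0.0, 0.1]
finger_gap: 11.9
t 11.03 pos [ 513.9 -314.   357.5] rot [1.7978e+02 1.0000e-01 7.8440e+01] gap 11.9 F [0.5 0.  0.1] j6 -24.7
shift [ 2.588 -0.12  -0.022] turn [ 0.005  0.003 -0.23 ] | step 1/2.59: [ 1.    -0.047 -0.008] [ 0.002  0.001 -0.089]
```

View pics/w9.png

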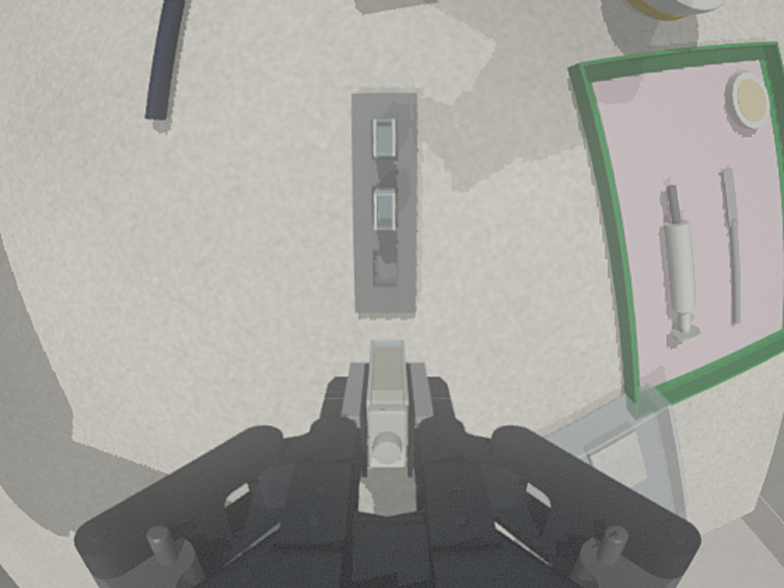

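The cell is held; the spares are undisturbed and the pocket is empty. Moving to the beam, passing above the meter.

```bash
python3 -m jog '[{"tx":0.15,"ty":-0.005,"tz":-0.08,"ax":0,"ay":0,"az":-0.02,"hand":0},{"tx":0.35,"ty":-0.015,"tz":-0.14,"ax":0,"ay":0,"az":-0.04,"hand":0},{"tx":0.55,"ty":-0.025,"tz":-0.14,"ax":0,"ay":0,"az":-0.06,"hand":0},{"tx":0.75,"ty":-0.035,"tz":-0.14,"ax":0,"ay":0,"az":-0.08,"hand":0},{"tx":0.95,"ty":-0.045,"tz":-0.14,"ax":0,"ay":0,"az":-0.09,"hand":0}]';python3 plan.py 574 70 376 88.8
```

```text
time: 11.5
tool_pos: [535.5, -171.6, 375.0]
tcp_rot: [179.9, 0.0, 82.5]
ft_force: [0.5, 0.4, -0.3]
finger_gap: 12.4
t 11.5 pos [ 535.5 -171.6  375. ] rot [1.7994e+02 1.0000e-02 8.2510e+01] gap 12.4 F [ 0.5  0.4 -0.3] j6 -15.5
shift [ 1.63   0.045 -0.007] turn [ 0.001  0.    -0.14 ] | step 1/1.63: [ 1.     0.028 -0.004] [ 0.001  0.    -0.086]
```

```bash
python3 -m jog '[{"tx":0.2,"ty":0.005,"tz":0,"ax":0,"ay":0,"az":-0.02,"hand":0},{"tx":0.4,"ty":0.01,"tz":-0.01,"ax":0,"ay":0,"az":-0.04,"hand":0},{"tx":0.6,"ty":0.015,"tz":-0.01,"ax":0,"ay":0,"az":-0.06,"hand":0},{"tx":0.8,"ty":0.02,"tz":-0.01,"ax":0,"ay":0,"az":-0.07,"hand":0},{"tx":1,"ty":0.028,"tz":-0.01,"ax":0,"ay":0,"az":-0.085,"hand":0}]';python3 plan.py 574 70 376 88.8
```

```text
time: 11.92
tool_pos: [559.1, -23.2, 376.3]
tcp_rot: [180.0, 0.0, 86.3]
ft_force: [0.6, -0.1, 0.1]
finger_gap: 12.1
t 11.92 pos [559.1 -23.2 376.3] rot [179.96   0.    86.33] gap 12.1 F [ 0.6 -0.1  0.1] j6 -4.0
shift [0.626 0.059 0.002] turn [ 0.001  0.    -0.055] | step 1/1.00: [0.626 0.059 0.002] [ 0.001  0.    -0.055]
```

```bash
python3 -m jog '[{"tx":0.2,"ty":0.02,"tz":0,"ax":0,"ay":0,"az":-0.02,"hand":0},{"tx":0.4,"ty":0.04,"tz":0,"ax":0,"ay":0,"az":-0.03,"hand":0},{"tx":0.55,"ty":0.05,"tz":0,"ax":0,"ay":0,"az":-0.04,"hand":0},{"tx":0.61,"ty":0.055,"tz":0,"ax":0,"ay":0,"az":-0.05,"hand":0},{"tx":0.61,"ty":0.055,"tz":0,"ax":0,"ay":0,"az":-0.05,"hand":0}]';python3 -m jog '[{"tx":0,"ty":0,"tz":0,"ax":0,"ay":0,"az":0,"hand":0},{"tx":0,"ty":0,"tz":0,"ax":0,"ay":0,"az":0,"hand":0},{"tx":0,"ty":0,"tz":0,"ax":0,"ay":0,"az":0,"hand":0}]';python3 plan.py 574 70 376 88.8;python3 - <<'E'
from h import *
from bench import *
d=snapshot('wrist');pickle.dump(d,open('wrist10.pkl','wb'));zoom(d,0,0,560,420,1.4,'pics/w10.png')
P=wgrid(d);x,y,z=P[...,0],P[...,1],P[...,2]
for lo in range(205,330,15):
    m=(x>555)&(x<605)&(y>lo)&(y<lo+15)&(z>100)&(z<140)
    print(lo+7.5,((P[m][:,0].min()+P[m][:,0].max())/2).round(2),(P[m][:,0].max()-P[m][:,0].min()).round(1))
m=(x>550)&(x<600)&(y>100)&(y<160)&(z>100)&(z<140);p=P[m];print('cone',p[:,1].min(),rect(p));q=p[p[:,1]<p[:,1].min()+8];print((q[:,0].min()+q[:,0].max())/2, np.ptp(q[:,0]))
m=(x>480)&(x<640)&(y>140)&(y<240)&(z>137)&(z<146);p=P[m];print('clamp',rect(p))
m=(x>500)&(x<640)&(y>60)&(y<340)&(z>8)&(z<19);p=P[m];print('rail',rect(p))
m=(x>480)&(x<600)&(y>140)&(y<240)&(z>165)&(z<180);p=P[m];print('wing',rect(p),np.median(p[:,2]))
E
python3 w.py wrist10.pkl|head -3
```

```text
time: 12.33
tool_pos: [573.4, 67.9, 376.0]
tcp_rot: [180.0, -0.0, 88.7]
ft_force: [-0.5, -0.1, -0.2]
finger_gap: 12.1
time: 12.58
tool_pos: [573.4, 64.7, 375.8]
tcp_rot: [-180.0, 0.0, 88.5]
ft_force: [-0.3, 0.0, -0.0]
finger_gap: 12.2
t 12.58 pos [573.4  64.7 375.8] rot [-1.800e+02  2.000e-02  8.846e+01] gap 12.2 F [-0.3  0.  -0. ] j6 2.9
shift [ 0.035  0.003 -0.002] turn [-0.     0.001 -0.008] | step 1/1.00: [ 0.035  0.003 -0.002] [-0.     0.001 -0.008]
212.5 576.88 25.8
227.5 576.99 25.8
wing 1258 [535.1 185.9 175.8] [535.3 185.8 175.8] [534.8 186. ] [39.4 11.1] 3.1 179.8 192.1
clamp 6503 [570.8 183.4 140.1] [572.7 181.7 140.1] [563.  185.5] [36.5 94.1] 88.7 166.3 204.3
pen 765 [576.9 213.1 130.4] [576.8 213.1 131.4] [576.7 213.8] [18.  26.1] 86.8 205.0 223.6Traceback (most recent call last):
  File "<stdin>", line 7, in <module>
    return umr_minimum(a, axis, None, out, keepdims, initial, where)
ValueError: zero-size array to reduction operation minimum which has no identity
Traceback (most recent call last):
  File "w.py", line 11, in <module>
    p=P[box(550,600,lo,hi,100,145)]; print(lo,p[:,0].min(),p[:,0].max(),p[:,2].max())
                                              ~~~~~~~~~~^^
ValueError: zero-size array to reduction operation minimum which has no identity
```

View pics/w10.png

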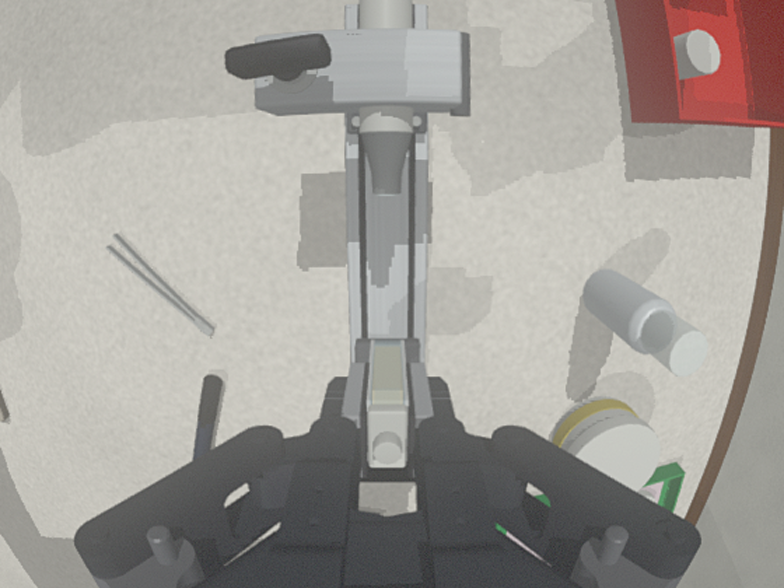

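Lamp nose at zoom px (387, 190), cell at (388, 375), rail between: nearly aligned. Measuring cell and beam line in this one view.

```bash
cat > w10.py <<'E'
from h import *
import sys
d=pickle.load(open(sys.argv[1],'rb'));P=wgrid(d);x,y,z=P[...,0],P[...,1],P[...,2]
m=(x>550)&(x<600)&(y>100)&(y<160)&(z>100)&(z<140);p=P[m]
for lo in(118,122,126,132,140,150):
    q=p[(p[:,1]>=lo)&(p[:,1]<lo+4)]
    if len(q)>3: print('cone',lo,((q[:,0].min()+q[:,0].max())/2).round(1),np.ptp(q[:,0]).round(1),q[:,2].max().round(1),len(q))
q=P[(x>550)&(x<600)&(y>206)&(y<224)&(z>100)&(z<140)]
if len(q): print('pen',q[:,1].mean(),(q[:,0].min()+q[:,0].max())/2)
for a,b in((60,85),(85,110),(110,135),(300,330)):
    q=P[(x>500)&(x<640)&(y>a)&(y<b)&(z>9)&(z<19)]
    if len(q)>10:print('rail',a,q[:,0].min().round(1),q[:,0].max().round(1))
zc=float(sys.argv[2]) # expected glass centre z
m=(np.hypot(x-573.5,y-67)<40)&(z>zc+5)&(z<zc+45)
g=d['pixels'].astype(int).min(-1);m&=(g>75)
k,L,s,c=cv2.connectedComponentsWithStats(m.astype(np.uint8));i=1+np.argmax(s[1:,4])
p=P[L==i];print('cell',c[i],len(p),rect(p),np.percentile(p[:,2],[2,50,98]))
E
python3 w10.py wrist10.pkl 208.4;python3 w10.py wrist1.pkl 208.4
```

```text
cone 122 575.1 13.7 128.5 36
cone 126 575.2 13.7 128.3 124
cone 132 575.4 15.0 128.8 130
cone 140 575.3 18.3 130.4 160
cone 150 575.6 23.6 134.3 208
pen 213.3901975529542 576.9377196191979
rail 60 543.7 603.9
rail 85 543.8 604.0
rail 110 545.0 604.5
cell [276.32041344 298.98552972] 1935 (array([573.7,  65.3]), array([22.9, 12.3]), 88.1) [214.78583112 235.70886982 242.85874472]
cone 122 574.7 13.4 127.3 13
cone 126 574.6 13.3 128.6 63
cone 132 574.8 14.1 129.4 61
cone 140 574.7 17.7 130.8 79
cone 150 575.5 22.3 133.3 98
pen 215.00162924830914 576.5318590221372
rail 60 544.5 604.1
rail 85 544.7 579.3
rail 110 545.0 573.9Traceback (most recent call last):
  File "w10.py", line 16, in <module>
    k,L,s,c=cv2.connectedComponentsWithStats(m.astype(np.uint8));i=1+np.argmax(s[1:,4])
                                                                     ~~~~~~~~~^^^^^^^^^
    return _wrapfunc(a, 'argmax', axis=axis, out=out, **kwds)
    return bound(*args, **kwds)
ValueError: attempt to get argmax of an empty sequence
```

```bash
python3 plan.py 573.8 69.8 287.4 88.8; python3 -m jog '[{"tx":0.034,"ty":0.003,"tz":0.03,"ax":0,"ay":0,"az":-0.008,"hand":0},{"tx":0.034,"ty":0.003,"tz":0.1,"ax":0,"ay":0,"az":-0.008,"hand":0},{"tx":0.034,"ty":0.003,"tz":0.2,"ax":0,"ay":0,"az":-0.008,"hand":0},{"tx":0.034,"ty":0.003,"tz":0.3,"ax":0,"ay":0,"az":-0.008,"hand":0},{"tx":0.034,"ty":0.003,"tz":0.4,"ax":0,"ay":0,"az":-0.008,"hand":0}]';python3 -m jog '[{"tx":0,"ty":0,"tz":0.1,"ax":0,"ay":0,"az":0,"hand":0},{"tx":0,"ty":0,"tz":0.16,"ax":0,"ay":0,"az":0,"hand":0},{"tx":0,"ty":0,"tz":0.18,"ax":0,"ay":0,"az":0,"hand":0},{"tx":0,"ty":0,"tz":0.18,"ax":0,"ay":0,"az":0,"hand":0},{"tx":0,"ty":0,"tz":0.18,"ax":0,"ay":0,"az":0,"hand":0}]';python3 plan.py 573.8 69.8 287.4 88.8
```

```text
t 12.63 pos [573.4  64.8 375.8] rot [-1.800e+02  2.000e-02  8.846e+01] gap 11.7 F [ 0.  -0.4 -0.6] j6 2.9
shift [0.034 0.002 0.589] turn [-0.     0.    -0.008] | step 1/1.00: [0.034 0.002 0.589] [-0.     0.    -0.008]
time: 13.05
tool_pos: [573.7, 71.0, 314.1]
tcp_rot: [-180.0, 0.0, 88.9]
ft_force: [0.3, -0.0, 0.3]
finger_gap: 12.0
time: 13.47
tool_pos: [574.2, 71.1, 289.1]
tcp_rot: [180.0, -0.0, 88.9]
ft_force: [0.5, -0.1, -0.0]
finger_gap: 12.3
t 13.47 pos [574.2  71.1 289.1] rot [179.98  -0.    88.92] gap 12.3 F [ 0.5 -0.1 -0. ] j6 3.1
shift [-0.009 -0.002  0.011] turn [ 0.    -0.     0.003] | step 1/1.00: [-0.009 -0.002  0.011] [ 0.    -0.     0.003]
```

```bash
python3 -m jog '[{"tx":-0.008,"ty":-0.002,"tz":0.011,"ax":0,"ay":0,"az":0.003,"hand":0},{"tx":-0.008,"ty":-0.002,"tz":0.011,"ax":0,"ay":0,"az":0.003,"hand":0},{"tx":-0.008,"ty":-0.002,"tz":0.011,"ax":0,"ay":0,"az":0.003,"hand":0},{"tx":-0.008,"ty":-0.002,"tz":0.011,"ax":0,"ay":0,"az":0.003,"hand":0}]';python3 plan.py 573.8 69.8 287.4 88.8;python3 - <<'E'
from h import *
from bench import *
for n in('wrist','side','top'):
    d=snapshot(n);pickle.dump(d,open(n+'11.pkl','wb'))
    if n=='wrist': zoom(d,0,0,560,420,1.4,'pics/w11.png')
    if n=='side': zoom(d,170,110,350,250,4.4,'pics/s11.png')
E
python3 w10.py wrist11.pkl 120
```

```text
time: 13.8
tool_pos: [573.9, 70.0, 287.7]
tcp_rot: [179.9, -0.0, 88.8]
ft_force: [0.4, -0.3, 0.1]
finger_gap: 12.0
t 13.8 pos [573.9  70.  287.7] rot [179.94  -0.    88.78] gap 12.0 F [ 0.4 -0.3  0.1] j6 3.1
shift [-0.001 -0.001  0.002] turn [ 0.001 -0.    -0.   ] | step 1/1.00: [-0.001 -0.001  0.002] [ 0.001 -0.    -0.   ]
cone 122 575.2 13.0 127.5 67
cone 126 575.3 14.0 128.6 320
cone 132 575.2 15.1 129.3 335
cone 140 575.3 18.6 131.1 431
cone 150 575.9 24.2 133.7 586
rail 60 543.4 604.2
rail 85 544.1 604.3
rail 110 544.5 604.8
cell [276.19601838 299.16845329] 1959 (array([574.4,  70.9]), array([22.6, 12.4]), 88.5) [126.60653274 147.52029251 154.67513364]
```

View pics/w11.png

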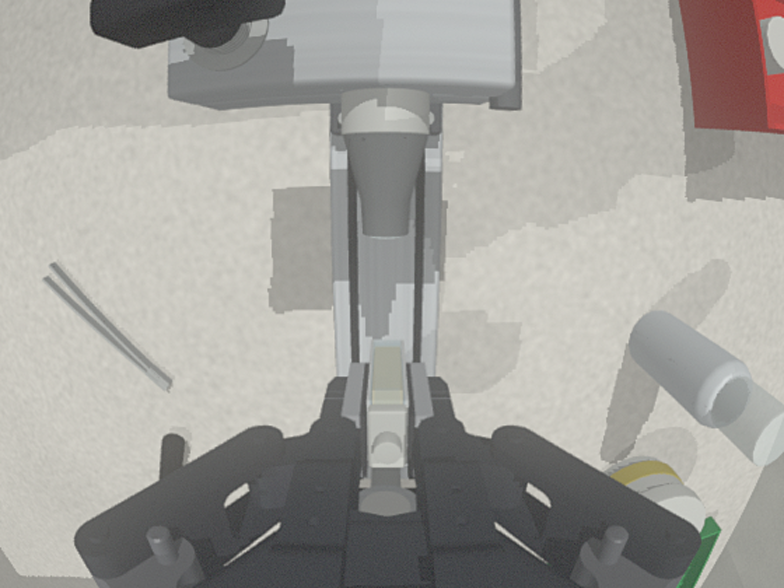

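View pics/s11.png

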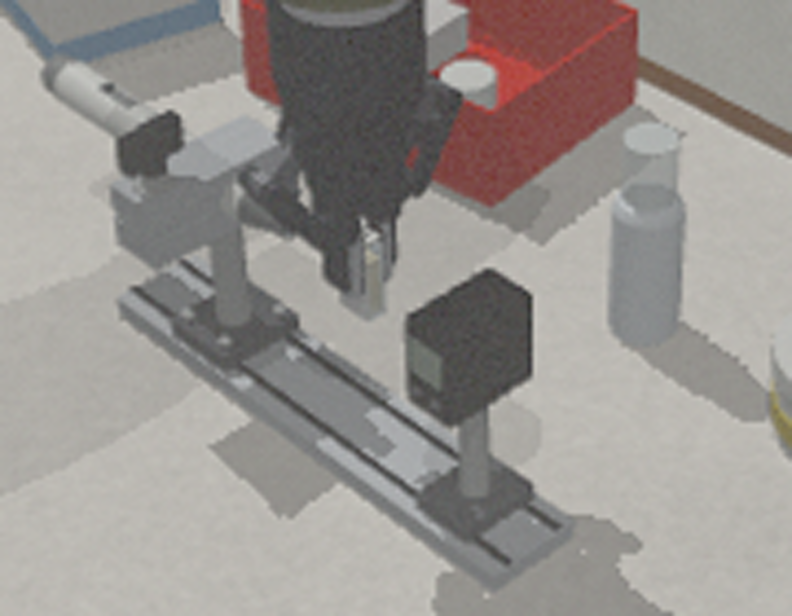

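```bash
python3 -m jog '[{"tx":-0.001,"ty":-0.001,"tz":0.004,"ax":0,"ay":0,"az":0,"hand":0},{"tx":-0.001,"ty":-0.001,"tz":0.004,"ax":0,"ay":0,"az":0,"hand":0},{"tx":-0.001,"ty":-0.001,"tz":0.004,"ax":0,"ay":0,"az":0,"hand":0},{"tx":-0.001,"ty":-0.001,"tz":0.004,"ax":0,"ay":0,"az":0,"hand":0},{"tx":-0.001,"ty":-0.001,"tz":0.004,"ax":0,"ay":0,"az":0,"hand":0}]';python3 -m jog '[{"tx":0,"ty":0,"tz":0,"ax":0,"ay":0,"az":0,"hand":0},{"tx":0,"ty":0,"tz":0,"ax":0,"ay":0,"az":0,"hand":0},{"tx":0,"ty":0,"tz":0,"ax":0,"ay":0,"az":0,"hand":0},{"tx":0,"ty":0,"tz":0,"ax":0,"ay":0,"az":0,"hand":0}]';python3 plan.py 573.8 69.8 287.1 88.8
python3 - <<'E'
from h import *
from bench import *
d=snapshot('side');P=grid(d);x,y,z=P[...,0],P[...,1],P[...,2]
m=(np.hypot(x-534.5,y-186.8)<30)&(z>160)&(z<190);p=P[m];print('wing',rect(p),z[m].max())
print(sense()['qd'].round(2));print(hand_in())
E
```

```text
time: 14.37
tool_pos: [573.5, 69.8, 286.4]
tcp_rot: [-180.0, 0.0, 88.8]
ft_force: [0.4, 0.2, -0.4]
finger_gap: 12.2
time: 14.7
tool_pos: [573.5, 69.9, 286.5]
tcp_rot: [180.0, 0.0, 88.8]
ft_force: [-0.2, 0.8, 0.2]
finger_gap: 12.0
t 14.7 pos [573.5  69.9 286.5] rot [180.     0.    88.79] gap 12.0 F [-0.2  0.8  0.2] j6 3.1
shift [-0.     0.002 -0.004] turn [ 0.  0. -0.] | step 1/1.00: [-0.     0.002 -0.004] [ 0.  0. -0.]
wing (array([533.2, 184.9]), array([42.4, 14.1]), 0.9) 180.53127193380703
[ 0.07 -0.03 -0.02  0.02  0.05  0.07]
the job is handed in; nothing more can be done
None
```

The clamp is locked, and I handed the job in at about 14.7 s with the arm still holding the stoppered cell in the beam.

- **Knob:** I gripped the wing, pressed it about 8 mm down and turned it clockwise until the wrist felt the stop (0.54 N·m). I let go while it was still down. In the wrist camera the wing had turned about 85.5°, with its top at 176 mm. That is 5 mm below its starting height, so it is caught.
- **Cell:** I took it from its pocket with the pads on the frosted faces only, fingertips about 7 mm above the rack. Just after the lift, the two empty cells stood undisturbed.
- **Final position:** The tool settled at (573.5, 69.9) mm, with the cell's centre at about 119–120 mm high. From the lamp and rail I measured the beam's midpoint at about (574.0, 70.3) mm. The cell stands upright and within about 0.5° of square to the beam. The arm was still, with under 1 N at the wrist, so nothing else was being touched.

**Small disagreements in the checks:**
- The wrist camera put the cell about 0.5 mm from the tool centre and the stopper about 1 mm higher than expected. I lowered the cell slightly for that.
- The side camera's last look at the wing gave 0.9° instead of about 3°, and its highest point was 180.5 mm. It is the coarser view, and the wing clearly still lies across the beam.

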